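# Close the bow-maker's glue press

## Robot

A 7-joint arm with a two-finger parallel gripper is mounted at the origin on the work surface. World frame = base frame: x ahead of the robot, y to its left, z up, the work surface at z = 0. Lengths are in m, angles in rad, forces in N, time in s.
With the tool pointing down it reaches from about 0.35 to 0.9 m from the base axis. Payload 8.1 kg.
Tool frame: the origin (TCP) lies on the centre line of the jaws, within the pads' length; the fingertips stand 14 mm ahead of it and the grasp point (between the pads) lies 5 mm behind it; z points along the fingers, y is the direction in which the jaws open and shut (so a half turn about z gives the same grasp; the last joint's range is limited). The gripper opens to 92 mm and grips with 3 to 60 N. Pads are 19 mm wide; open, the fingers measure 130 mm over their backs; the gripper's body (75 mm by 190 mm) begins 47 mm behind the grasp point.
Start: joints at [1.132, 0.434, 0.025, 1.573, -0.012, 1.134, -0.075], TCP at [0.206, -0.59, 0.208] pointing down, gripper open.
Joint ranges: [-2.62, 2.62], [-0.44, 2.09], [-1.27, 1.32], [0.08, 2.57], [-1.32, 4.46], [0.12, 2], [-2.74, 2.74]. Speed limits (rad/s): [2.22, 2.22, 3.01, 3.01, 3.14, 3.14, 3.14].

## Interface

Orientations are given as a rotation vector (axis times angle).
In Python, from cell import observe, eyes, arm gives the robot as it stands.
- The arm moves only by the tool step_arm, never from a script. Its argument "series" is a list that holds one entry, the list of rows, each a list of 5 numbers: the finger opening in m, from 0 to 0.0918, then the shift along the world's x, y, z in m, then the turn about the world's z in degrees. In form: [[[hand, dx, dy, dz, spin], ...]]. A call has 1 to 20 rows; each row is the pose to reach, as a shift and turn from the pose measured when the call began; what a row does not reach only later rows make up. A row lasts 1/12 s, in which the tool goes at most 41.7 mm and 7.16 degrees, less where a joint would pass 70% of its speed; a pose out of reach is approached as far as the arm can. A call with a gripper value outside its range is refused whole. The fingers move at their own pace and stop on an object; "squeeze" is the grip in N (left out, the last holds). Time passes only in rows, so rows that repeat a pose let the fingers close. It gives the time, the measured TCP pose, the force and the opening at its end, in the units of the state.
- observe(): the state, without advancing time (a new reading comes with each control period).
- eyes.get_image(name): name is "scene" or "top" or "wrist"; returns (picture, depth): 480x640x3 uint8, red, green, blue; 480x640 float32, m along the optical axis (not along the pixel's ray), 0 where there is no reading.
- eyes.camera_params(name): a dict with "intrinsics" (3x3 intrinsics, pixels), "distortion" ([k1, k2, p1, p2, k3] as OpenCV has them; the pictures are not rectified), "position" and "attitude" of the camera in the world. Camera axes: x right, y down, z forward; pixel columns grow to the right and rows downward; lengths in m; the calibration is good to about 2 mm. A picture is of the moment at which its call begins: read the wrist's pose just before it. camera_params takes no time and is no camera call; for the wrist camera it gives the pose at the moment of the call.
- arm.sign_off(): hands the job in, once; it reports no verdict.
The state is a dict: "clock": time; "joints": joint angles; "dq": joint speeds; "joint_efforts": joint torques, N m; "position": TCP position; "ee_rot": TCP orientation; "force": force on the tool from outside, world axes, zero at the start; "ft_torque": the same for the moment, N m; "width": opening from 0.0 (shut) to 1.0 (fully open).
Only numpy, scipy, OpenCV 4.12 (cv2) and the standard library are available. Lean on these libraries where they do the work, as an engineer would, in place of code of your own. Each camera call takes 0.05 s, during which the arm holds its last target.

## Task

Close the glue press on the bow blank lying on its bed. First draw the wooden safety prop out from under the raised press head and set it flat on its foot, post upright, in the shallow plywood tray. Then crack the release valve on the pump unit open anticlockwise by only a fraction of a turn (an eighth at the very most) so that the head sinks slowly by itself on to the blank, and close the valve again; finally turn the pivoted sign half a turn so that its cross replaces its disc, and leave the blank and everything else on the bench where it is.

Things in the scene. Friction and masses are not known exactly. Their poses are not given: they have to be found in the camera images.
- press_bed (a point): Centre of the top face of the glue press's bed, 40 mm above the bench. x points away from the press's front, y to its left, z up. The fixed press: grey bed 290 mm wide (y), from 105 mm in front of this point to 75 mm behind, two posts 30 mm wide in y standing at y = +-127 mm, a cross beam and cylinder over the middle, up to 345 mm above the bench.
- head_under (a point): Centre of the underside of the press head, a wooden slab 140 mm (x) by 210 mm (y) by 35 mm, with a steel plate on it, hanging on the ram above the bed; axes as the press. At the start it hangs 110 mm above the bed.
- head (a joint): How far the head has come down from its top position, m: starts at 0; it rests on the blank at 0.070. It must never sink faster than 0.07 m/s, and must not be pushed.
- blank: The glued bow blank, a wooden bar 44 mm (x) by 190 mm (y) by 40 mm high, loose, lying along the press's y under the head. Origin in the centre of its underside. Leave it there.
- prop_grip (a point): Wooden safety prop, loose, about 0.2 kg, L-shaped: a flat foot bar 26 mm wide (y), 22 mm high, 151 mm long (x), lying on the bed, its free end sticking out of the press's front over the bench, and a post at its other (+x) end. This point is half-way up the bar (11 mm above its underside), on its centre line; the bar ends 63 mm from it in -x and 88 mm from it in +x.
- prop_top (a point): Centre of the top of the prop's post, 26 by 26 mm, which rises to 100 mm above the foot's underside, its axis 75 mm from prop_grip in the prop's +x. At the start it is under the head's front edge, 10 mm below the head. A thin brace joins post and foot, up to 56 mm from the post's axis.
- tray_in (a point): Centre of the inner floor of the shallow open plywood tray for the prop, fixed to the bench: inside 206 mm (x) by 116 mm (y), walls 7 mm thick, rim 22 mm above the bench. Floor about 7 mm above the bench.
- valve_grip (a point): Middle of the bar of the release valve's T-handle, on its upright turning axis, about 140 mm above the bench. The bar is 85 mm long (x of this point), 13 mm wide (y), and reaches from 14 mm below to 10 mm above this point. It stands on the fixed grey pump unit (120 by 150 by 75 mm high); a black filler cap 36 mm wide, top at 87 mm, sits 90 mm from the valve's axis.
- valve (a joint): Release valve: 0 = closed (stop), grows anticlockwise seen from above up to 1.57 rad; stiff (0.15 N m), stays where left. Below about 0.3 rad the head stays up; beyond that the head sinks at about 0.075 m/s per further rad (about 0.02 m/s at 0.55 rad, 0.04 m/s at 0.8 rad); it must never be opened beyond 0.95 rad. Closing it stops the head.
- sign_pivot (a point): On the two-sided sign's upright pivot axis, half-way up the plate, 92 mm above the bench; x, y are those of the fixed stand (foot 100 by 100 by 14 mm), not the plate's. Plywood plate 120 mm wide (60 each side of the axis), 8 mm thick, from 55 to 130 mm above the bench; its steel hub is 20 mm across, top at 135 mm. One face has a dark disc, the other a dark cross.
- sign (a joint): Turn of the sign plate, anticlockwise seen from above: 0 (stop) = the plate lies along the stand's y with the disc facing the stand's -x side, 3.14 (stop) = the cross faces it. Starts between 0 and 0.35; turns easily (0.03 N m) and stays where left.
- glue: White glue bottle with red cap, 68 mm across, 170 mm high; bystander. Origin at its underside.
- mug: Green mug, 80 mm across, 90 mm high; bystander. Origin at its underside.
- offcut: Dark wood offcut 120 by 50 by 35 mm; bystander. Origin at its underside.
- jar: Amber jar, 70 mm across, 85 mm high; bystander. Origin at its underside.
- can: Can, 80 mm across, 110 mm high; bystander. Origin at its underside.
- wax: Flat steel wax tin, 68 mm across, 50 mm high; bystander. Origin at its underside.

How it is judged:
By the outcome, as a careful person would: the job done as asked, in the order asked, and still so for the second after the job is handed in, with the robot touching nothing.
It also fails if it takes over 72 s, if anything falls off the work surface, if the arm or the gripper's body presses on something with over 40 N, if the wrist force passes 120 N, or if a joint passes its speed limit or range.

## Working session

There is one attempt and no reset: what is moved stays moved. The work goes in short steps, Python scripts to look and compute and a tool call to move; the robot and the scene stay as the last step left them, time stands still between calls to the robot, and variables do not carry over. Pictures are saved under pics/ and viewed, and the job is handed in when it is done.

Besides the shell and the picture viewer there is one more tool, called after "Request:" by a JSON object that holds its "fn" and its "kwargs", one argument or row to a line. step_arm: Moves the arm, as the interface text tells. Its arguments: {"type":"object","properties":{"series":{"type":"array"},"squeeze":{"type":"number"}},"required":["series"]}

```bash
ls; mkdir -p pics; cat > h.py <<'E'
import numpy as np, cv2, pickle
from scipy.spatial.transform import Rotation as R
from cell import observe, eyes, arm
def shot(name,tag):
    p=eyes.camera_params(name); im,d=eyes.get_image(name)
    cv2.imwrite(f'pics/{tag}.png',im[:,:,::-1]); pickle.dump((p,im,d),open(f'{tag}.pkl','wb')); return p,im,d
def load(tag): return pickle.load(open(f'{tag}.pkl','rb'))
def att(p):
    a=np.array(p['attitude'],float)
    if a.shape==(3,3): return a
    if a.size==3: return R.from_rotvec(a).as_matrix()
    return R.from_quat(a).as_matrix()
def pix(tag,u,v,z=None):
    "world point of pixel: by depth, or on plane height z"
    p,im,d=load(tag); K=np.array(p['intrinsics']); D=np.array(p['distortion'])
    n=cv2.undistortPoints(np.array([[[u,v]]],float),K,D)[0,0]
    ray=att(p)@np.array([n[0],n[1],1.]); o=np.array(p['position'])
    if z is None: 
        s=d[int(round(v)),int(round(u))]
        return o+s*ray
    return o+ray*(z-o[2])/ray[2]
def proj(tag,X):
    p,im,d=load(tag); Rm=att(p); t=-Rm.T@np.array(p['position'])
    return cv2.projectPoints(np.array(X,float).reshape(-1,1,3),cv2.Rodrigues(Rm.T)[0],t,np.array(p['intrinsics']),np.array(p['distortion']))[0].reshape(-1,2)
def crop(tag,u0,v0,u1,v1,s,out):
    p,im,d=load(tag); c=cv2.resize(im[v0:v1,u0:u1],None,fx=s,fy=s,interpolation=cv2.INTER_CUBIC); cv2.imwrite(f'pics/{out}.png',c[:,:,::-1])
E
python3 - <<'E'
from h import *
for n in('scene','top','wrist'):
    p,im,d=shot(n,n+'0'); print(n,p)
print(observe())
E
```

```text
pics
scene {'intrinsics': array([[459.95948403,   0.        , 324.63470588],
       [  0.        , 459.95948403, 229.90096412],
       [  0.        ,   0.        ,   1.        ]]), 'distortion': array([-0.05206452,  0.        ,  0.        ,  0.        ,  0.        ]), 'position': array([0.2338939 , 0.49977447, 0.92914545]), 'attitude': array([-0.72156023,  2.74050913, -0.9038697 ])}
top {'intrinsics': array([[491.37726141,   0.        , 324.65584823],
       [  0.        , 491.37726141, 248.12798039],
       [  0.        ,   0.        ,   1.        ]]), 'distortion': array([-0.08249994,  0.        ,  0.        ,  0.        ,  0.        ]), 'position': array([ 0.47758567, -0.05587008,  1.4309881 ]), 'attitude': array([-2.19730644,  2.18341245, -0.05517201])}
wrist {'intrinsics': array([[398.2957145 ,   0.        , 323.02550083],
       [  0.        , 398.2957145 , 241.2684919 ],
       [  0.        ,   0.        ,   1.        ]]), 'distortion': array([-0.07991675,  0.        ,  0.        ,  0.        ,  0.        ]), 'position': array([ 0.27861759, -0.56426307,  0.3840592 ]), 'attitude': array([ 2.36134522, -1.67364305, -0.24905382])}
{'clock': 0.15, 'joints': array([ 1.13239513,  0.43506866,  0.02494039,  1.57398162, -0.01163946,
        1.13410621, -0.07508153]), 'dq': array([-2.38885424e-04, -8.06230874e-04,  1.54517402e-03, -2.70823254e-03,
       -1.96548604e-05,  8.64061912e-04, -2.44905466e-04]), 'joint_efforts': array([ 9.72130545e-02, -6.69393468e+01,  1.09278113e+00, -3.18182373e+01,
        1.53876053e-04, -1.32740904e-01,  3.60026621e-03]), 'position': array([ 0.20576304, -0.58961701,  0.20738518]), 'ee_rot': array([-3.09605962e+00, -5.24711386e-01,  4.91326901e-04]), 'force': array([-0.04403164,  0.64152371, -0.70217033]), 'ft_torque': array([ 0.02960137,  0.04332824, -0.02015378]), 'width': 0.9988315457585977}
```

View pics/top0.png

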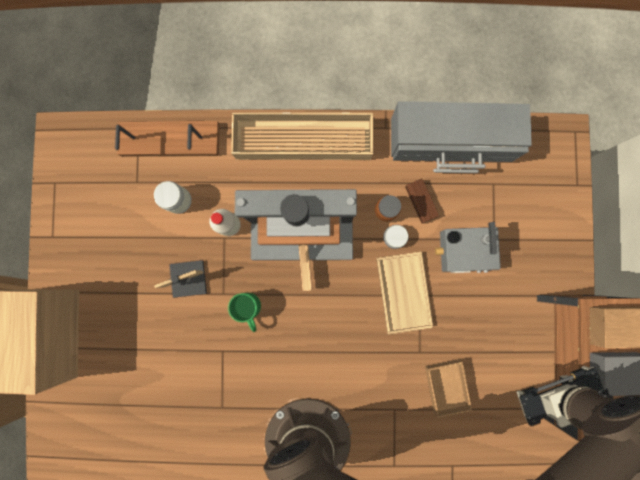

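View pics/scene0.png

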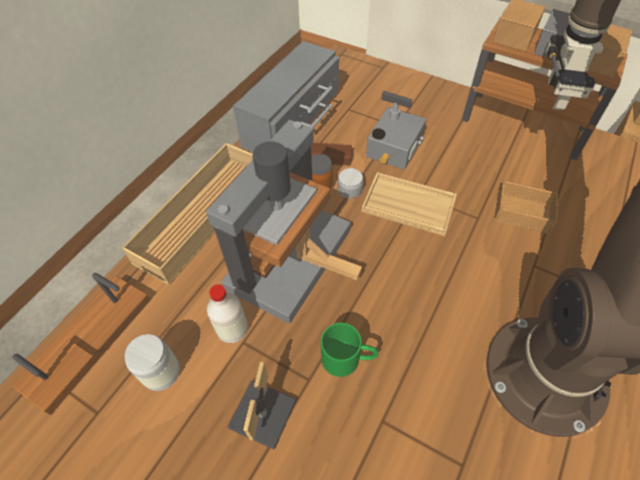

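View pics/wrist0.png

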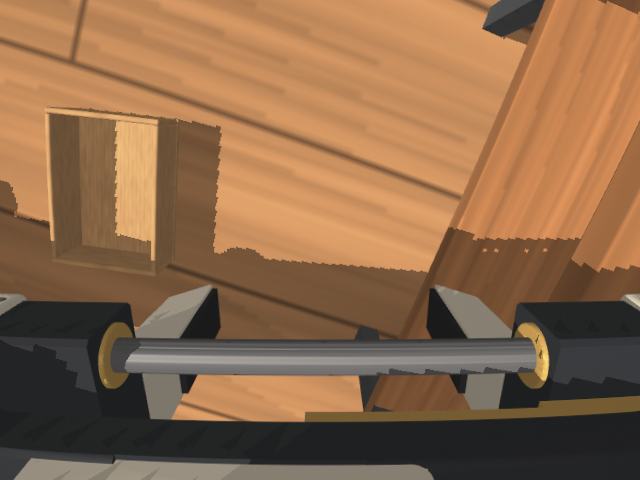

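The top view shows the press at (300,225), prop bar (307,270), tray (405,290), pump (470,248) with its T-handle at about (490,238), and the sign at (188,278). I'll enlarge these next.

```bash
python3 - <<'E'
from h import *
crop('top0',220,180,440,340,3.6,'c1')
crop('top0',430,215,510,285,8,'c2')
crop('top0',140,245,240,315,8,'c3')
crop('scene0',200,120,420,330,2.8,'c4')
crop('scene0',350,80,450,180,6,'c5')
crop('scene0',220,350,310,450,6,'c6')
E
```

```text
(no output)
```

View pics/c1.png

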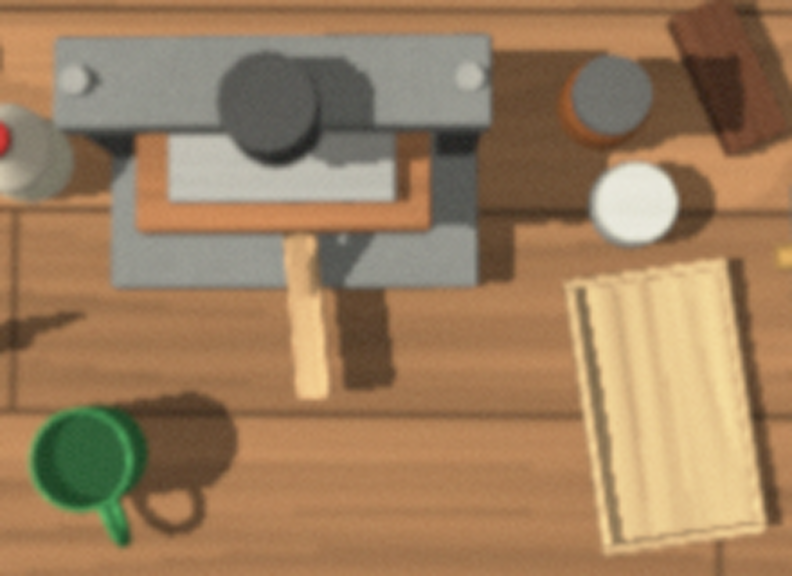

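View pics/c2.png

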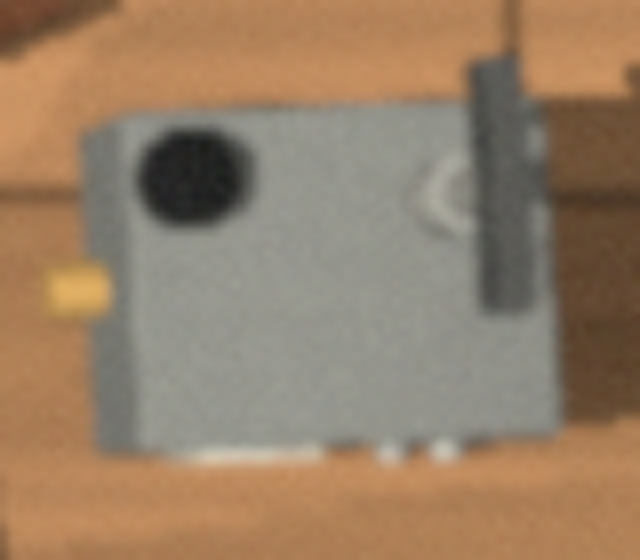

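View pics/c3.png

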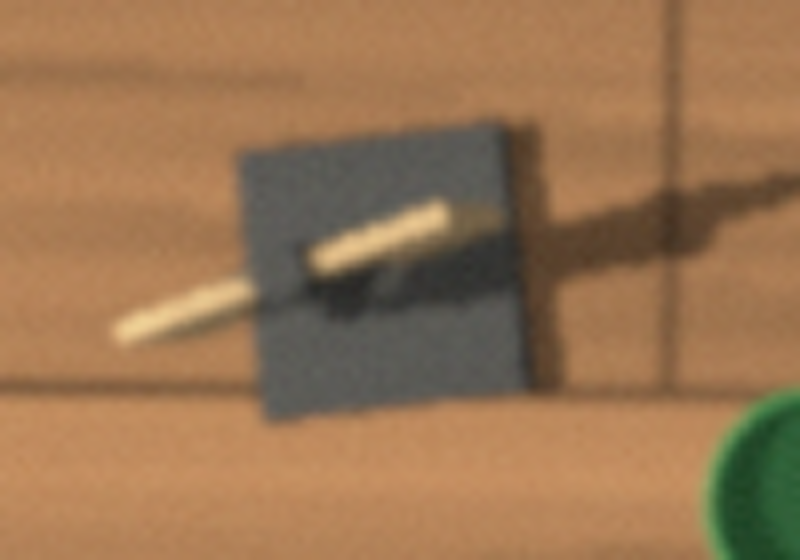

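View pics/c4.png

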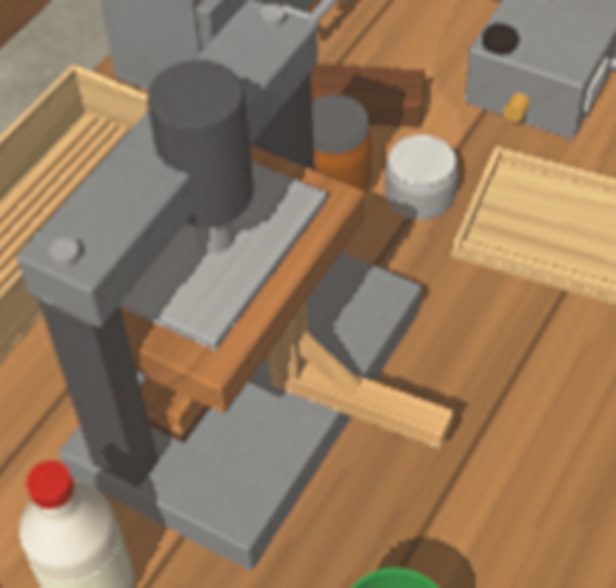

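View pics/c5.png

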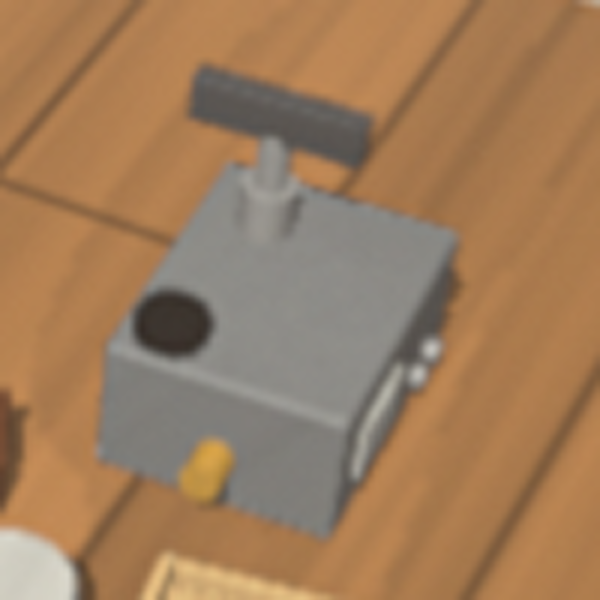

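View pics/c6.png

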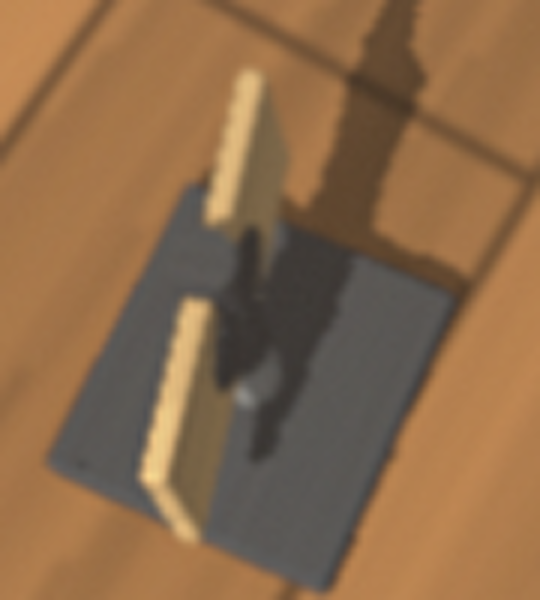

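Crop readings:
- **Prop:** the near end of the bar is at c1 (300..328,397).
- **Tray:** rim corners are at c1 (567,283), (727,260), (767,528), (605,553).
- **Valve:** the bar ends are at c2 (495,60) and (510,310).
- **Sign:** the plate runs from c3 (120,330) to (440,210). That is about 13° anticlockwise of the stand's edge.

```bash
python3 - <<'E'
from h import *
np.set_printoptions(precision=4,suppress=True)
def c(tagoff,s,u,v,z): return pix('top0',tagoff[0]+u/s,tagoff[1]+v/s,z)
c1=lambda u,v,z=None:c((220,180),3.6,u,v,z)
c2=lambda u,v,z=None:c((430,215),8,u,v,z)
c3=lambda u,v,z=None:c((140,245),8,u,v,z)
print('bar near end',c1(300,397,.062),c1(328,396,.062), 'depth',c1(312,380))
print('bar edges',c1(293,330,.062),c1(322,330,.062))
print('bed front corners',c1(113,288,.04),c1(477,288,.04),c1(113,180,.04), 'd',c1(200,270))
print('head front corners',c1(137,233,.15),c1(430,231,.15),'top',c1(137,231,.185),c1(430,230,.185),'d',c1(200,215))
t=[c1(567,283,.022),c1(727,260,.022),c1(767,528,.022),c1(605,553,.022)]
print('tray',t,np.mean(t,0),'floor d',c1(670,410))
print('valve top ends',c2(495,58,.15),c2(510,310,.15),'d',c2(502,180))
print('valve corners',[c2(a,b,.15) for a,b in((473,60),(518,55),(485,315),(535,308))])
print('pump',[c2(a,b,.075) for a,b in((118,118),(545,100),(560,435),(135,450))],'d',c2(300,300))
print('cap',c2(190,177,.087))
st=[c3(240,155,.014),c3(500,120,.014),c3(530,385,.014),c3(265,420,.014)]
print('stand',st,np.mean(st,0))
print('plate top',[c3(a,b,.13) for a,b in((120,330),(252,285),(315,265),(447,208))],'d',c3(380,236),c3(190,308))
E
```

```text
bar near end [0.4365 0.0105 0.062 ] [ 0.4374 -0.0111  0.062 ] depth [0.4497 0.0012 0.0649]
bar edges [0.4881 0.0163 0.062 ] [ 0.4883 -0.0061  0.062 ]
bed front corners [0.5204 0.1599 0.04  ] [ 0.5222 -0.127   0.04  ] [0.6058 0.1612 0.04  ] d [0.5353 0.0921 0.0323]
head front corners [0.5571 0.1259 0.15  ] [ 0.5599 -0.0871  0.15  ] top [0.5563 0.1209 0.185 ] [ 0.5583 -0.0862  0.185 ] d [0.568  0.0764 0.1847]
tray [array([ 0.5272, -0.1996,  0.022 ]), array([ 0.5464, -0.3278,  0.022 ]), array([ 0.3333, -0.3594,  0.022 ]), array([ 0.3132, -0.2303,  0.022 ])] [ 0.43   -0.2793  0.022 ] floor d [ 0.426  -0.2845  0.0054]
valve top ends [ 0.6204 -0.4896  0.15  ] [ 0.5372 -0.4935  0.15  ] d [ 0.5803 -0.4923  0.1471]
valve corners [array([ 0.6197, -0.4822,  0.15  ]), array([ 0.6215, -0.4974,  0.15  ]), array([ 0.5355, -0.4851,  0.15  ]), array([ 0.5379, -0.5019,  0.15  ])]
pump [array([ 0.6067, -0.3817,  0.075 ]), array([ 0.6142, -0.5326,  0.075 ]), array([ 0.4973, -0.5363,  0.075 ]), array([ 0.4915, -0.3868,  0.075 ])] d [ 0.5436 -0.4444  0.077 ]
cap [ 0.5853 -0.4036  0.087 ]
stand [array([0.5067, 0.4023, 0.014 ]), array([0.5201, 0.3067, 0.014 ]), array([0.4244, 0.294 , 0.014 ]), array([0.4106, 0.3911, 0.014 ])] [0.4655 0.3485 0.014 ]
plate top [array([0.4455, 0.4045, 0.13  ]), array([0.461 , 0.3598, 0.13  ]), array([0.4678, 0.3386, 0.13  ]), array([0.4872, 0.2943, 0.13  ])] d [0.4777 0.3161 0.1322] [0.4531 0.3807 0.1302]
```

Checks against the given sizes: tray rim 130 x 216 mm (expected 130 x 220), valve bar 83 mm, bed 287 mm and stand 97 mm, so the measurements hold. Next I'll move to look at the prop from close up.

Request:
{"fn": "step_arm", "kwargs": {
  "series": [
    [[0.0918, 0.214, 0.593, 0.043, -14], [0.0918, 0.214, 0.593, 0.043, -14], [0.0918, 0.214, 0.593, 0.043, -14], [0.0918, 0.214, 0.593, 0.043, -14], [0.0918, 0.214, 0.593, 0.043, -14], [0.0918, 0.214, 0.593, 0.043, -14], [0.0918, 0.214, 0.593, 0.043, -14], [0.0918, 0.214, 0.593, 0.043, -14], [0.0918, 0.214, 0.593, 0.043, -14], [0.0918, 0.214, 0.593, 0.043, -14], [0.0918, 0.214, 0.593, 0.043, -14], [0.0918, 0.214, 0.593, 0.043, -14], [0.0918, 0.214, 0.593, 0.043, -14], [0.0918, 0.214, 0.593, 0.043, -14], [0.0918, 0.214, 0.593, 0.043, -14], [0.0918, 0.214, 0.593, 0.043, -14], [0.0918, 0.214, 0.593, 0.043, -14]]
  ]
}}

```text
clock: 1.57
position: [0.4205, 0.0065, 0.2506]
ee_rot: [-3.135, -0.153, -0.001]
force: [-0.0, -1.0, 0.1]
width: 1.0
```

```bash
python3 - <<'E'
from h import *
o=observe();print(o['clock'],o['joints'],o['position'],o['ee_rot'])
shot('wrist','w1'); shot('scene','s1')
print(eyes.camera_params('wrist')['position'])
E
```

```text
1.5667 [ 0.26945639  0.09153761 -0.43761296  1.94083383  0.04051278  1.11727861
 -1.65773527] [0.42045169 0.00649374 0.25057222] [-3.13546015e+00 -1.52715868e-01 -8.94203059e-04]
[0.49636805 0.00945981 0.42675527]
```

View pics/w1.png

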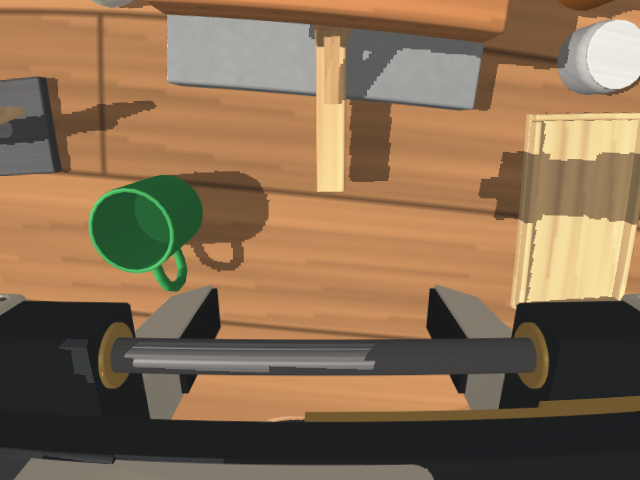

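View pics/s1.png

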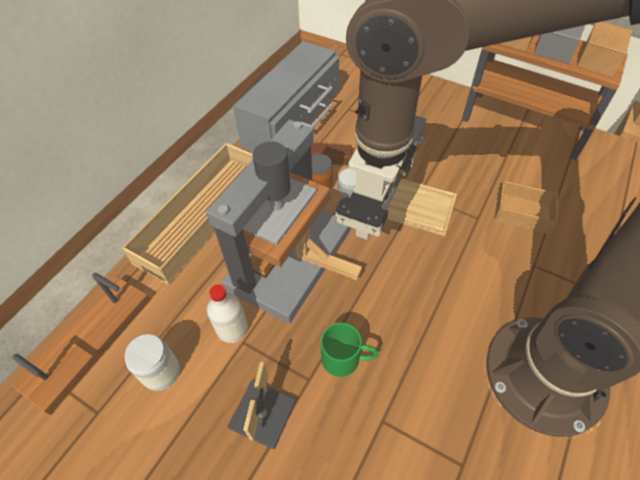

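The wrist picture shows the prop bar from (317..344,191) up to the bed edge at about (316..347,90), the tray on the right and the mug on the left. I'll crop it for edges.

```bash
python3 - <<'E'
from h import *
crop('w1',270,10,400,210,3,'c7'); crop('w1',500,90,640,320,2.6,'c8')
E
```

```text
(no output)
```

View pics/c7.png

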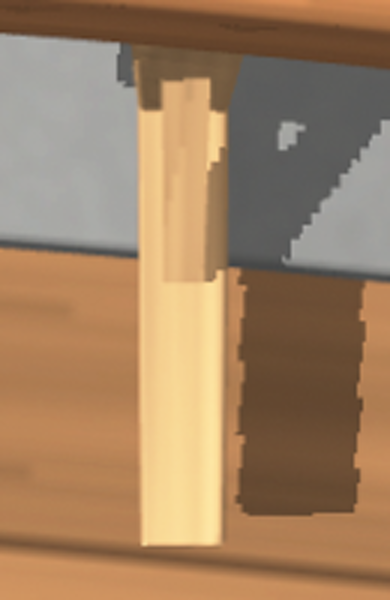

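View pics/c8.png

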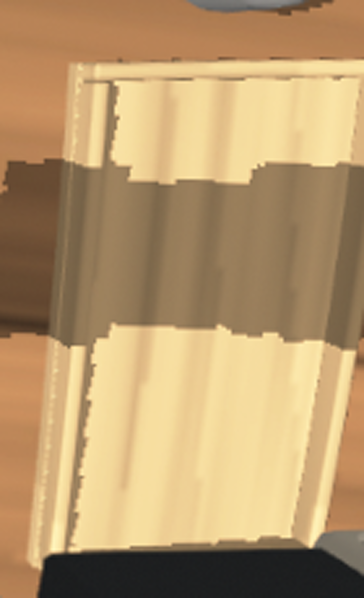

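```bash
python3 - <<'E'
from h import *
np.set_printoptions(precision=4,suppress=True)
f=lambda u,v,z=None:pix('w1',270+u/3,10+v/3,z)
print(f(141,545,.062),f(221,545,.062),f(138.5,150,.062),f(225,150,.062)); print('d',f(180,500),f(180,350))
print('bed edge',f(60,249,.04),f(300,274,.04))
g=lambda u,v,z=None:pix('w1',500+u/2.6,90+v/2.6,z)
print('tray',g(68,66,.022),g(30,562,.022),'floor',g(200,420))
print('cylinder top',pix('top0',220+270/3.6,180+105/3.6,.345),'beam front',pix('top0',220+200/3.6,180+128/3.6,.3))
E
```

```text
[0.435  0.0141 0.062 ] [ 0.4375 -0.0104  0.062 ] [0.5485 0.0257 0.062 ] [0.5509 0.0011 0.062 ]
d [0.45   0.0036 0.0626] [0.4941 0.0081 0.061 ]
bed edge [0.5206 0.0477 0.04  ] [ 0.5206 -0.0267  0.04  ]
tray [ 0.5265 -0.1858  0.022 ] [ 0.3205 -0.2187  0.022 ] floor [ 0.3879 -0.29    0.0055]
cylinder top [0.6248 0.0169 0.345 ] beam front [0.6158 0.0649 0.3   ]
```

Prop end is at (0.436, 0.001) with yaw about 5.8°, giving a grip point of about (0.499, 0.008). The tray corner differs between views because the outer wall was visible, so I'll check it with the scene camera.

```bash
python3 - <<'E'
from h import *
np.set_printoptions(precision=4,suppress=True)
# project top-estimated tray model into all views
c=np.array([.430,-.2793]);a=np.radians(8.3);ux=np.array([np.cos(a),np.sin(a)]);uy=np.array([-ux[1],ux[0]])
def rect(hx,hy,z):return [list(c+sx*hx*ux+sy*hy*uy)+[z] for sx,sy in((1,1),(1,-1),(-1,-1),(-1,1))]
for tag in('top0','scene0','w1'):
    p,im,d=load(tag); S=3; m=cv2.resize(im,None,fx=S,fy=S,interpolation=cv2.INTER_CUBIC)
    for hx,hy,z,col in((.11,.065,.022,(255,0,0)),(.103,.058,.007,(0,0,255))):
        q=(proj(tag,rect(hx,hy,z))*S+1).astype(int); cv2.polylines(m,[q],True,col,1)
    q=(proj(tag,rect(.11,.065,.022))*S).astype(int); x0,y0=np.maximum(q.min(0)-40,0);x1,y1=q.max(0)+40
    cv2.imwrite(f'pics/ov_{tag}.png',cv2.resize(m[y0:y1,x0:x1,::-1],(420,420)))
h=np.hstack([cv2.imread(f'pics/ov_{t}.png')[:, :] for t in('top0','scene0','w1')]);cv2.imwrite('pics/ov.png',cv2.resize(h,(800,267)))
E
python3 -c "
import cv2;a=[cv2.imread(f'pics/ov_{t}.png') for t in('top0','scene0')];import numpy as np;cv2.imwrite('pics/ov2.png',cv2.resize(np.hstack(a),(800,400)))"
```

```text
(no output)
```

View pics/ov2.png

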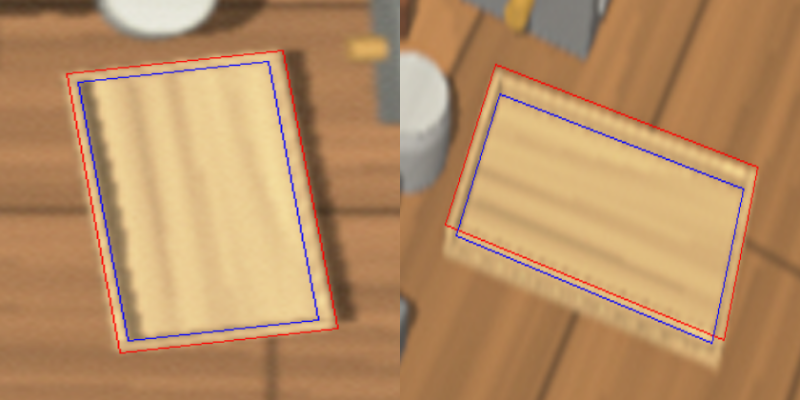

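View pics/ov_w1.png

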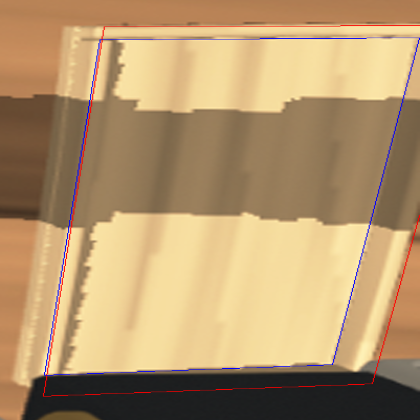

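The tray model fits to a few mm in the top and scene views. The placing margins are 27 and 45 mm, so that's enough. I'll grasp the bar a little nearer its free end than the grip point, to keep clear of bed and head.

Request:
{"fn": "step_arm", "kwargs": {
  "series": [
    [[0.0918, 0.04, 0, -0.01, 0.2], [0.0918, 0.0655, 0, -0.04, 0.2], [0.0918, 0.0655, 0, -0.08, 0.2], [0.0918, 0.0655, 0, -0.12, 0.2], [0.0918, 0.0655, 0, -0.15, 0.2], [0.0918, 0.0655, 0, -0.175, 0.2], [0.0918, 0.0655, 0, -0.195, 0.2], [0.0918, 0.0655, 0, -0.203, 0.2], [0.0918, 0.0655, 0, -0.203, 0.2], [0.0918, 0.0655, 0, -0.203, 0.2]]
  ]
}}

```text
clock: 2.5
position: [0.4849, 0.0015, 0.0474]
ee_rot: [-3.138, -0.147, 0.002]
force: [-0.4, 0.2, 0.6]
width: 0.998
```

```bash
python3 - <<'E'
from h import *
shot('wrist','w2')
shot('scene','s2')
E
```

```text
(no output)
```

View pics/w2.png

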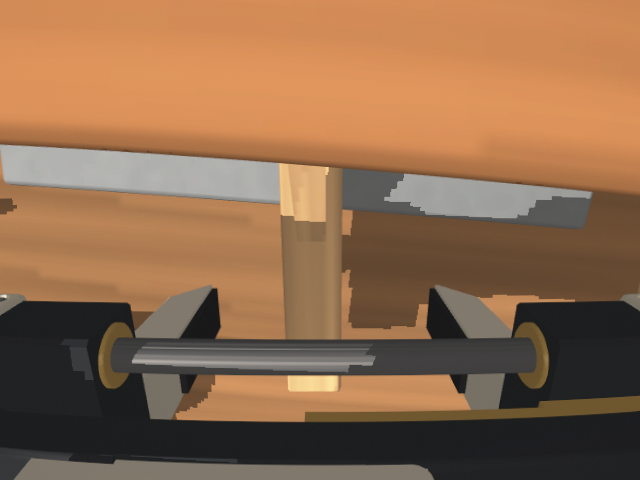

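View pics/s2.png

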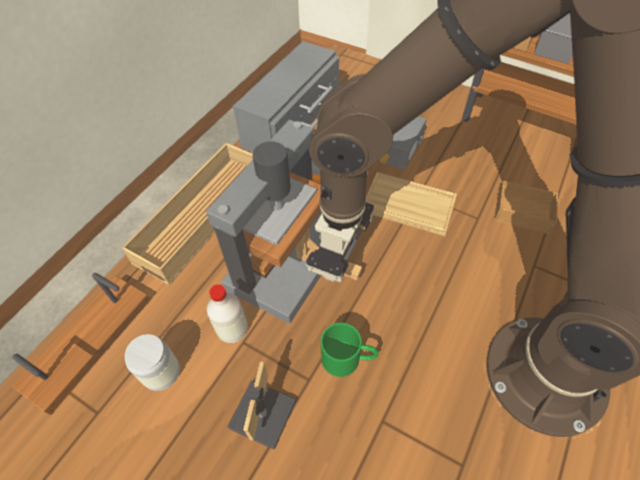

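The bar lies between the fingers at (288..340,385), slightly left of centre. I'll shift +5 mm in y and grip.

Request:
{"fn": "step_arm", "kwargs": {
  "series": [
    [[0.0918, 0.001, 0.005, 0, 0.4], [0.0918, 0.001, 0.005, 0, 0.4], [0.0, 0.001, 0.005, 0, 0.4], [0.0, 0.001, 0.005, 0, 0.4], [0.0, 0.001, 0.005, 0, 0.4], [0.0, 0.001, 0.005, 0, 0.4], [0.0, 0.001, 0.005, 0, 0.4], [0.0, 0.001, 0.005, 0, 0.4], [0.0, 0.001, 0.005, 0, 0.4], [0.0, 0.001, 0.005, 0, 0.4]]
  ],
  "squeeze": 45
}}

```text
clock: 3.43
position: [0.4868, 0.0071, 0.0483]
ee_rot: [-3.137, -0.159, -0.001]
force: [1.1, -0.3, -0.1]
width: 0.469
```

Request:
{"fn": "step_arm", "kwargs": {
  "series": [
    [[0.0, 0, 0, 0, 0], [0.0, 0, 0, 0, 0], [0.0, 0, 0, 0, 0], [0.0, 0, 0, 0, 0], [0.0, 0, 0, 0, 0], [0.0, 0, 0, 0, 0]]
  ]
}}

```text
clock: 3.93
position: [0.4868, 0.0071, 0.0483]
ee_rot: [-3.137, -0.159, -0.001]
force: [0.3, -1.2, -0.7]
width: 0.035
```

The width is 3 mm, so there is nothing between the fingers. I'll look.

```bash
python3 - <<'E'
from h import *
o=observe();print(o['position'],o['force'],o['width'],o['joints'])
shot('wrist','w3')
shot('scene','s3');crop('scene0',270,180,400,310,4.5,'c9a');crop('s3',270,180,400,310,4.5,'c9')
E
```

```text
[0.48677279 0.00714292 0.04829174] [ 0.25113258 -1.21772061 -0.70377101] 0.03456739888763501 [ 0.1620915   0.45233971 -0.37192597  2.05650374  0.2560771   0.67511496
 -1.84629768]
```

View pics/w3.png

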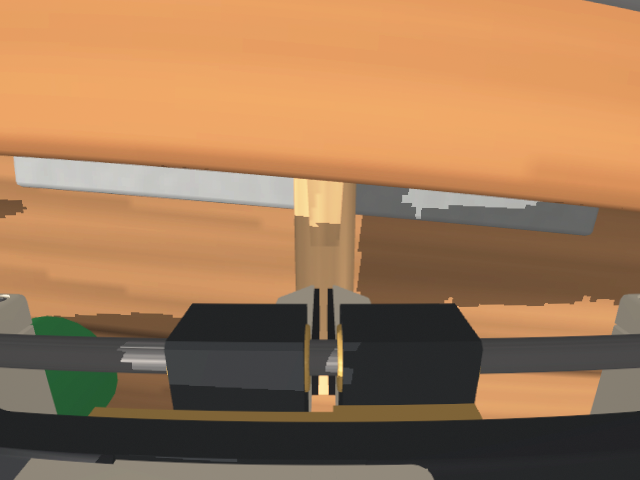

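View pics/c9.png

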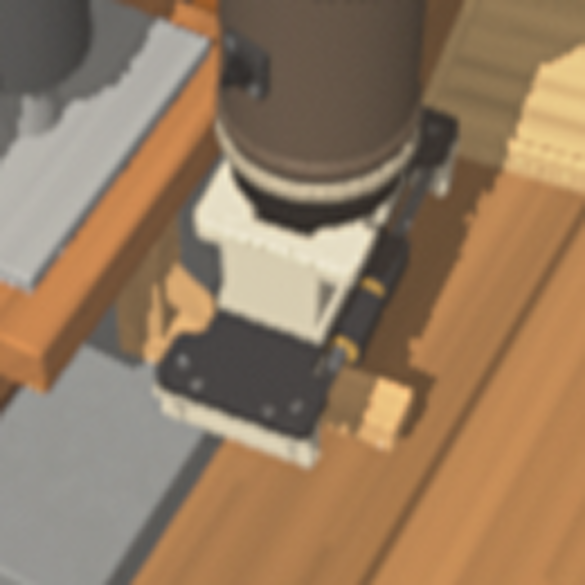

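```bash
python3 - <<'E'
from h import *
np.set_printoptions(precision=4,suppress=True)
o=observe();P=o['position'];Rt=R.from_rotvec(o['ee_rot']).as_matrix()
print('tcp px',proj('w3',P),'tip',proj('w3',P+Rt@[0,0,.014]),'grasp',proj('w3',P-Rt@[0,0,.005]))
for uv in((322,240),(330,260),(322,290),(330,300),(325,385),(200,350),(300,220),(440,200),(100,170)): print(uv,pix('w3',*uv))
print('scene tcp px',proj('s3',P), )
for uv in((355,270),(340,262),(320,255)): print('scene',uv,pix('s3',*uv))
print(eyes.camera_params('wrist'))
E
```

```text
tcp px [[322.9251 288.9276]] tip [[322.9588 277.9988]] grasp [[322.9119 293.2066]]
(322, 240) [0.5167 0.0106 0.0669]
(330, 260) [0.5066 0.0061 0.0622]
(322, 290) [0.4918 0.0081 0.0613]
(330, 300) [0.4953 0.0051 0.0784]
(325, 385) [0.4424 0.0015 0.0621]
(200, 350) [0.5181 0.0347 0.1569]
(300, 220) [0.5634 0.0147 0.2252]
(440, 200) [ 0.5341 -0.0439  0.0396]
(100, 170) [0.5324 0.1178 0.0406]
scene tcp px [[337.8091 265.8681]]
scene (355, 270) [0.4447 0.0055 0.0618]
scene (340, 262) [0.4739 0.0226 0.0953]
scene (320, 255) [0.4922 0.0744 0.1772]
{'intrinsics': array([[398.2957,   0.    , 323.0255],
       [  0.    , 398.2957, 241.2685],
       [  0.    ,   0.    ,   1.    ]]), 'distortion': array([-0.0799,  0.    ,  0.    ,  0.    ,  0.    ]), 'position': array([0.5634, 0.0147, 0.2252]), 'attitude': array([ 2.1629, -1.9507, -0.2878])}
```

```bash
python3 - <<'E'
from h import *
np.set_printoptions(precision=4,suppress=True)
crop('w3',260,230,390,400,3.4,'c10')
p,im,d=load('w3')
for v in range(282,300,2):
    print(v,[round(float(pix('w3',u,v)[2]),3) for u in (290,300,308,312,316,320,324,328,334,340,350,358)])
o=observe();P=o['position']
for z in (.034,.048,.062,.07,.08): print(z,proj('w3',[P[0],P[1],z]))
E
```

```text
282 [-0.0, 0.063, 0.062, 0.061, 0.061, 0.062, 0.062, 0.062, 0.062, 0.062, 0.062, 0.0]
284 [-0.001, 0.063, 0.063, 0.062, 0.063, 0.063, 0.062, 0.062, 0.062, 0.225, 0.062, -0.001]
286 [0.0, 0.062, 0.061, 0.069, 0.062, 0.062, 0.062, 0.062, 0.069, 0.061, 0.062, 0.001]
288 [0.0, 0.061, 0.071, 0.07, 0.062, 0.063, 0.063, 0.062, 0.069, 0.069, 0.061, -0.0]
290 [0.001, 0.072, 0.073, 0.072, 0.068, 0.062, 0.062, 0.07, 0.072, 0.072, 0.062, 0.001]
292 [0.001, 0.074, 0.075, 0.075, 0.071, 0.064, 0.062, 0.071, 0.075, 0.073, 0.074, -0.0]
294 [0.077, 0.076, 0.076, 0.077, 0.072, 0.061, 0.061, 0.074, 0.075, 0.077, 0.075, 0.077]
296 [0.079, 0.078, 0.078, 0.078, 0.074, 0.062, 0.062, 0.075, 0.078, 0.077, 0.078, 0.079]
298 [0.081, 0.079, 0.079, 0.079, 0.077, 0.062, 0.062, 0.077, 0.081, 0.079, 0.08, 0.081]
0.034 [[322.9762 277.8066]]
0.048 [[322.9262 288.6803]]
0.062 [[322.8688 301.1675]]
0.07 [[322.832  309.1691]]
0.08 [[322.7812 320.219 ]]
```

View pics/c10.png

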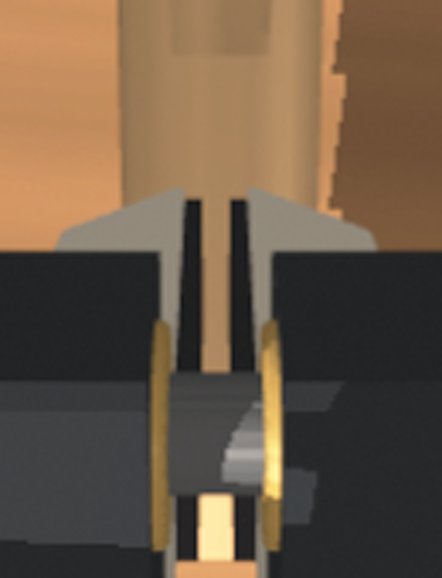

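The fingertips seem to be above the bar: the depth picture puts their lower end at z ≈ 0.068. I'll measure the fingers in the tool frame from the earlier pictures.

```bash
python3 - <<'E'
from h import *
np.set_printoptions(precision=4,suppress=True)
# tool frame point cloud near fingers
def cloud(tag,P,rv,lo=(200,280),hi=(450,420)):
    Rt=R.from_rotvec(rv).as_matrix();p,im,d=load(tag);K=p['intrinsics']
    u,v=np.meshgrid(np.arange(640),np.arange(480));n=cv2.undistortPoints(np.stack([u,v],-1).reshape(-1,1,2).astype(float),K,p['distortion']).reshape(480,640,2)
    X=(np.dstack([n,np.ones((480,640))])*d[...,None])@att(p).T+p['position']
    return (X-P)@Rt,d
for tag,P,rv in(('w1',[0.42045169,0.00649374,0.25057222],[-3.13546015e+00,-1.52715868e-01,-8.94e-04]),('w3',[0.48677279,0.00714292,0.04829174],[-3.137,-.159,-.001])):
    T,d=cloud(tag,np.array(P),rv)
    for c in ([(210,v) for v in(288,292,296,300,310,330,400)] if tag=='w1' else [(310,v) for v in(286,288,292,296,300,303,320)]): print(tag,c,T[c[1],c[0]],d[c[1],c[0]])
E
```

```text
w1 (210, 288) [ 0.0086 -0.0487 -0.0192] 0.17066684
w1 (210, 292) [ 0.0084 -0.0477 -0.023 ] 0.16711968
w1 (210, 296) [ 0.0085 -0.0465 -0.0273] 0.16291244
w1 (210, 300) [ 0.0075 -0.0461 -0.0291] 0.16148305
w1 (210, 310) [ 0.0046 -0.0455 -0.0322] 0.1593332
w1 (210, 330) [-0.0029 -0.0454 -0.0352] 0.15866558
w1 (210, 400) [-0.2674 -0.147   0.2503] 0.50831413
w3 (310, 286) [ 0.01   -0.0055 -0.02  ] 0.16952713
w3 (310, 288) [ 0.0099 -0.0054 -0.0218] 0.16785036
w3 (310, 292) [ 0.0103 -0.0053 -0.0268] 0.16292703
w3 (310, 296) [ 0.0096 -0.0052 -0.0291] 0.16089736
w3 (310, 300) [ 0.0098 -0.0051 -0.0333] 0.15681882
w3 (310, 303) [ 0.0103 -0.0049 -0.0372] 0.15297697
w3 (310, 320) [ 0.0098 -0.0045 -0.0499] 0.14092498
```

Finding: the real fingertips end 19–20 mm *behind* the reported TCP, not 14 mm ahead of it. The fingers closing over the bar top confirm this. All my heights need about 33 mm less TCP z. I'll reopen, go lower and grip.

Request:
{"fn": "step_arm", "kwargs": {
  "series": [
    [[0.06, 0, 0, 0, 0], [0.06, 0, 0, 0, 0], [0.06, 0, 0, 0, 0], [0.06, 0, 0, 0, 0], [0.06, 0, 0, 0, 0], [0.06, 0, 0, 0, 0], [0.06, 0, 0, 0, 0], [0.06, 0, 0, 0, 0], [0.06, 0, 0, -0.004, 0], [0.06, 0, 0, -0.014, 0], [0.06, 0, 0, -0.024, 0], [0.06, 0, 0, -0.032, 0], [0.06, 0, 0, -0.032, 0]]
  ]
}}

```text
clock: 5.12
position: [0.4853, 0.007, 0.0141]
ee_rot: [-3.137, -0.159, 0.004]
force: [-0.3, 0.5, -0.4]
width: 0.653
```

```bash
python3 - <<'E'
from h import *
shot('wrist','w4');crop('w4',200,160,450,410,2.2,'c11')
E
```

```text
(no output)
```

View pics/c11.png

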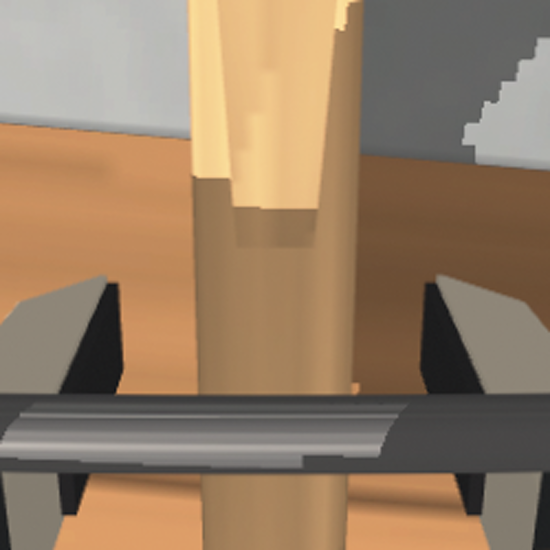

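The fingers now straddle the bar, at c11 (120..425) around it (195..357), clear of the bed edge. Closing.

Request:
{"fn": "step_arm", "kwargs": {
  "series": [
    [[0.0, 0, 0, 0, 0], [0.0, 0, 0, 0, 0], [0.0, 0, 0, 0, 0], [0.0, 0, 0, 0, 0], [0.0, 0, 0, 0, 0], [0.0, 0, 0, 0, 0], [0.0, 0, 0, 0, 0], [0.0, 0, 0, 0, 0], [0.0, 0, 0, 0, 0]]
  ],
  "squeeze": 50
}}

```text
clock: 5.92
position: [0.4858, 0.0071, 0.0151]
ee_rot: [-3.137, -0.16, 0.002]
force: [0.0, -0.4, 2.8]
width: 0.28
```

Gripped: width 25.7 mm matches the 26 mm bar. Now I'll draw it out level along its own axis with a 3 mm lift.

Request:
{"fn": "step_arm", "kwargs": {
  "series": [
    [[0.0, 0, 0, 0.003, 0], [0.0, -0.01, -0.001, 0.003, 0], [0.0, -0.025, -0.0025, 0.003, 0], [0.0, -0.045, -0.0045, 0.003, 0], [0.0, -0.065, -0.0065, 0.003, 0], [0.0, -0.085, -0.0085, 0.003, 0], [0.0, -0.1, -0.01, 0.004, 0], [0.0, -0.1, -0.01, 0.004, 0], [0.0, -0.1, -0.01, 0.004, 0]]
  ]
}}

```text
clock: 6.67
position: [0.3845, -0.0032, 0.0192]
ee_rot: [-3.137, -0.159, 0.003]
force: [0.4, -0.6, -2.2]
width: 0.277
```

```bash
python3 - <<'E'
from h import *
shot('wrist','w5');shot('scene','s5');crop('s5',220,150,420,320,4,'c12')
print(observe()['joints'])
E
```

```text
[ 0.16473839  0.38705297 -0.36323031  2.30738337  0.28844728  0.48779521
 -1.89937357]
```

View pics/w5.png

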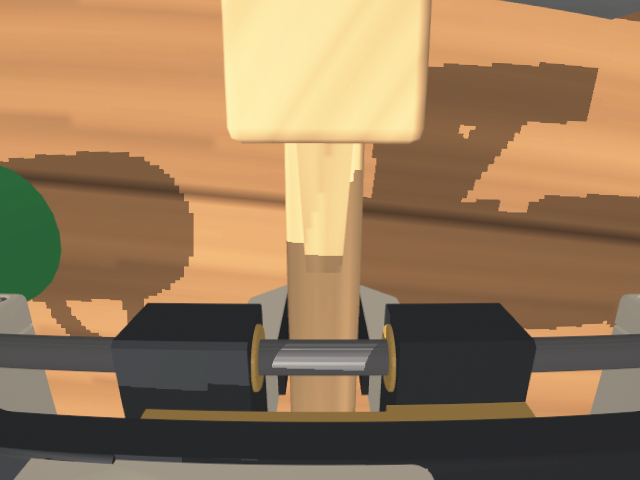

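View pics/c12.png

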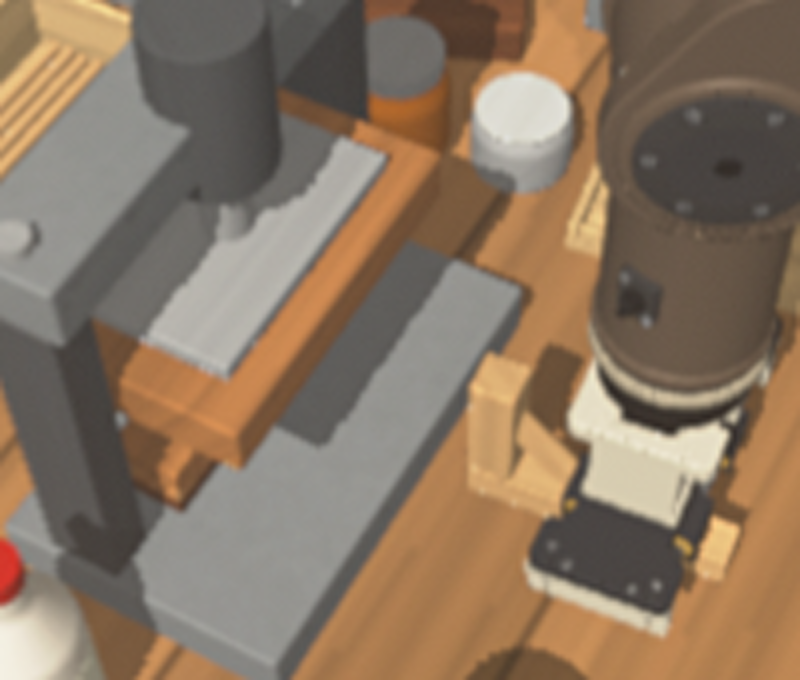

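The prop is out of the press and upright in the jaws. The fingertips stick out about 5 mm below its underside, so I'll lower it until they're just over the tray floor and then slacken the grip. Carrying it over now.

Request:
{"fn": "step_arm", "kwargs": {
  "series": [
    [[0.0, 0, 0, 0.03, 0], [0.0, 0, -0.03, 0.05, 0], [0.0, 0.003, -0.065, 0.055, 1], [0.0, 0.006, -0.1, 0.055, 1], [0.0, 0.01, -0.135, 0.055, 2], [0.0, 0.013, -0.17, 0.055, 2], [0.0, 0.016, -0.205, 0.055, 2.5], [0.0, 0.02, -0.24, 0.055, 2.5], [0.0, 0.02, -0.265, 0.055, 2.5], [0.0, 0.02, -0.279, 0.055, 2.5], [0.0, 0.02, -0.279, 0.055, 2.5], [0.0, 0.02, -0.279, 0.055, 2.5]]
  ]
}}

```text
clock: 7.77
position: [0.4067, -0.2825, 0.074]
ee_rot: [-3.132, -0.225, 0.001]
force: [0.6, -0.2, -1.6]
width: 0.276
```

```bash
python3 - <<'E'
from h import *
print(observe()['position'])
shot('wrist','w6');shot('scene','s6');crop('s6',340,100,520,260,4,'c13');shot('top','t6');crop('t6',360,230,480,350,5,'c14')
E
```

```text
[ 0.40665739 -0.28249215  0.07399022]
```

View pics/w6.png

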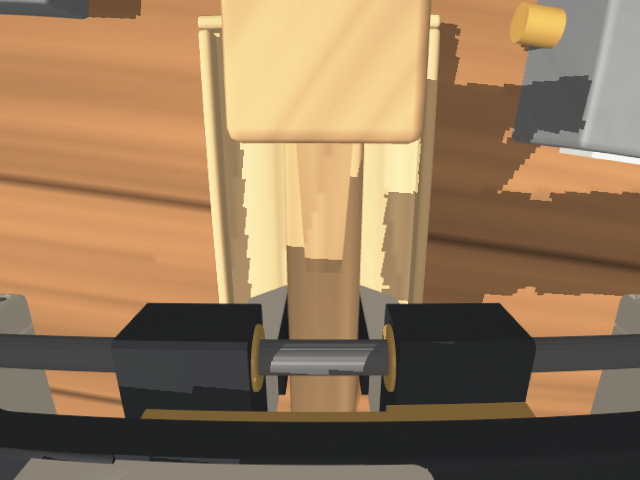

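View pics/c13.png

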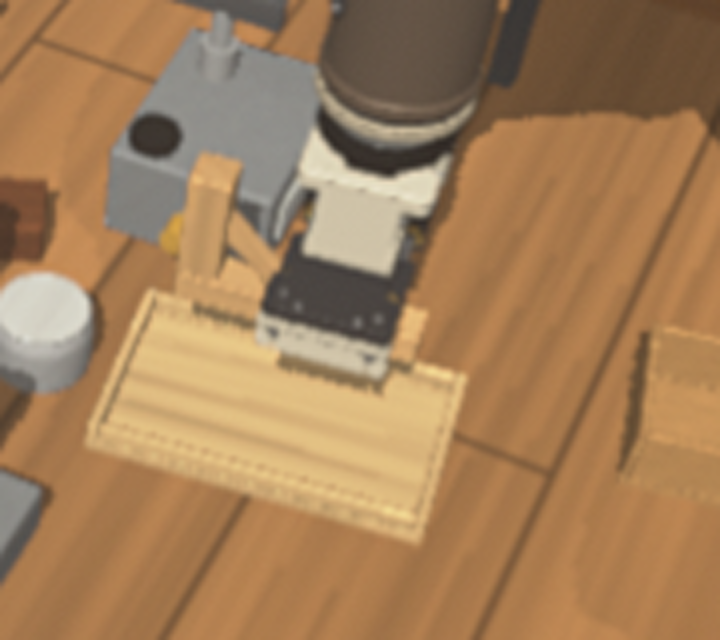

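The prop is centred over the tray. The walls are at about u=215 and u=430 and the bar at u=290..360. Lowering.

Request:
{"fn": "step_arm", "kwargs": {
  "series": [
    [[0.0, -0.002, 0, -0.02, 0], [0.0, -0.002, 0, -0.045, 0], [0.0, -0.002, 0, -0.062, 0], [0.0, -0.002, 0, -0.074, 0], [0.0, -0.002, 0, -0.08, 0], [0.0, -0.002, 0, -0.083, 0], [0.0, -0.002, 0, -0.083, 0], [0.0, -0.002, 0, -0.083, 0]]
  ]
}}

```text
clock: 8.58
position: [0.4053, -0.2804, -0.0082]
ee_rot: [-3.132, -0.231, -0.0]
force: [0.4, -0.8, -2.1]
width: 0.278
```

```bash
python3 - <<'E'
from h import *
print(observe()['position'],observe()['force'])
shot('scene','s7');crop('s7',340,100,520,260,4,'c15')
E
```

```text
[ 0.40530509 -0.28039796 -0.00820778] [ 0.38897895 -0.77934294 -2.06988094]
```

View pics/c15.png

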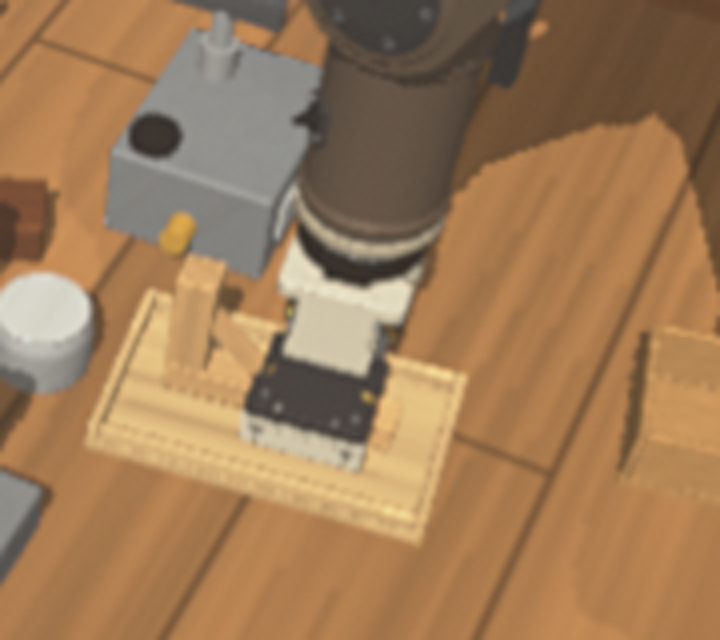

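It's inside the tray with no contact yet. I'll creep down.

Request:
{"fn": "step_arm", "kwargs": {
  "series": [
    [[0.0, 0, 0, -0.001, 0], [0.0, 0, 0, -0.002, 0], [0.0, 0, 0, -0.003, 0], [0.0, 0, 0, -0.004, 0], [0.0, 0, 0, -0.004, 0]]
  ]
}}

```text
clock: 9.05
position: [0.4056, -0.2808, -0.0114]
ee_rot: [-3.133, -0.231, -0.001]
force: [-1.5, 0.3, 8.5]
width: 0.282
```

There's light contact (about 10 N). I'll ease up a little, slacken the grip, then open.

Request:
{"fn": "step_arm", "kwargs": {
  "series": [
    [[0.0, 0, 0, 0.0005, 0], [0.0, 0, 0, 0.001, 0], [0.0, 0, 0, 0.001, 0], [0.0, 0, 0, 0.001, 0]]
  ],
  "squeeze": 3
}}

```text
clock: 9.38
position: [0.4058, -0.2809, -0.0104]
ee_rot: [3.133, 0.231, 0.002]
force: [0.6, -1.0, -0.6]
width: 0.282
```

Request:
{"fn": "step_arm", "kwargs": {
  "series": [
    [[0.06, 0, 0, 0, 0], [0.06, 0, 0, 0, 0], [0.06, 0, 0, 0, 0], [0.06, 0, 0, 0, 0], [0.06, 0, 0, 0, 0], [0.06, 0, 0, 0, 0], [0.06, 0, 0, 0, 0]]
  ]
}}

```text
clock: 9.97
position: [0.4057, -0.2809, -0.0104]
ee_rot: [3.133, 0.231, 0.002]
force: [0.5, 0.2, 0.7]
width: 0.652
```

```bash
python3 - <<'E'
from h import *
print(observe()['position'],observe()['force'])
shot('wrist','w8');shot('scene','s8');crop('s8',340,100,520,260,4,'c16')
E
```

```text
[ 0.40574493 -0.28092999 -0.01038977] [0.46093296 0.1530278  0.71800715]
```

View pics/w8.png

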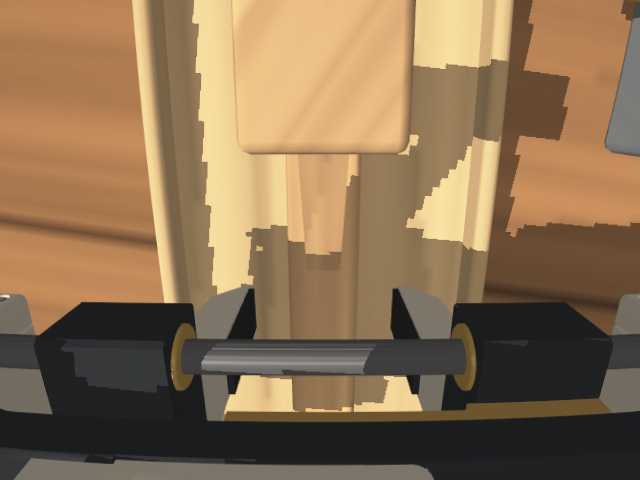

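View pics/c16.png

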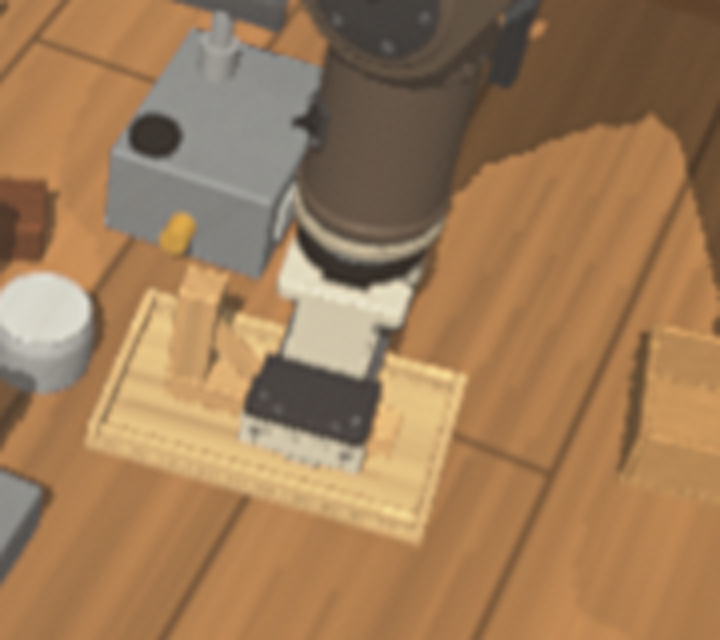

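The prop stands upright in the tray, clear of the walls. I'll lift off and move over the valve for a look.

Request:
{"fn": "step_arm", "kwargs": {
  "series": [
    [[0.07, 0, 0, 0.03, 0], [0.07, 0, 0, 0.07, 0], [0.07, 0, 0, 0.11, 0], [0.07, 0, 0, 0.15, 0], [0.07, 0, 0, 0.19, 0], [0.07, 0.01, -0.02, 0.225, 0], [0.07, 0.025, -0.055, 0.24, -5], [0.07, 0.04, -0.09, 0.24, -5], [0.07, 0.055, -0.125, 0.24, -5], [0.07, 0.07, -0.16, 0.24, -5], [0.07, 0.085, -0.195, 0.24, -5], [0.07, 0.09, -0.21, 0.24, -5], [0.07, 0.09, -0.21, 0.24, -5], [0.07, 0.09, -0.21, 0.24, -5], [0.07, 0.09, -0.21, 0.24, -5]]
  ]
}}

```text
clock: 11.32
position: [0.4958, -0.4899, 0.2293]
ee_rot: [-3.139, -0.095, -0.001]
force: [-0.5, 0.0, 0.1]
width: 0.763
```

```bash
python3 - <<'E'
from h import *
o=observe();print(o['position'],o['joints'])
shot('wrist','w9');shot('scene','s9');crop('s9',340,100,520,260,4,'c17')
E
```

```text
[ 0.49577972 -0.48990639  0.22931619] [ 0.86670576  0.56141172 -0.27594337  1.32223588  0.15069718  1.27818461
 -0.9226677 ]
```

View pics/w9.png

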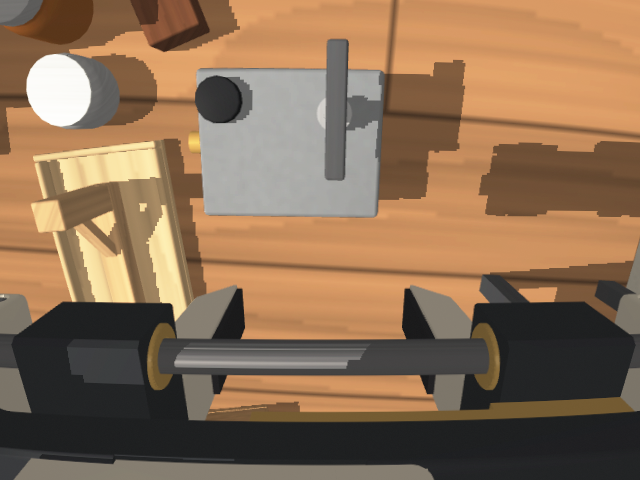

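View pics/c17.png

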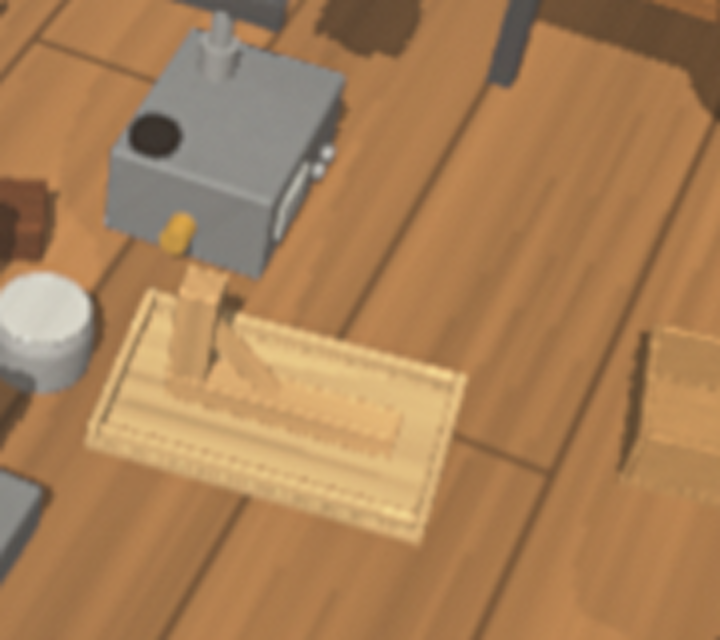

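The prop sits flat in the tray. In the wrist view the valve bar runs from (338,40) to (335,180). Measuring.

```bash
python3 - <<'E'
from h import *
np.set_printoptions(precision=4,suppress=True)
P=[pix('w9',u,v,.15) for u,v in((327.5,40),(349,40),(325,179.5),(345,180))]
a=(P[0]+P[1])/2;b=(P[2]+P[3])/2;d=a-b
print(*P,a,b,(a+b)/2,np.linalg.norm(d),np.degrees(np.arctan2(d[1],d[0])));print(pix('w9',337,110))
print(pix('w9',324,100,.075),pix('w9',333,112,.085))
E
```

```text
[ 0.6207 -0.4847  0.15  ] [ 0.6215 -0.4975  0.15  ] [ 0.5374 -0.4885  0.15  ] [ 0.5379 -0.5014  0.15  ] [ 0.6211 -0.4911  0.15  ] [ 0.5376 -0.4949  0.15  ] [ 0.5794 -0.493   0.15  ] 0.08356363293560616 2.6267610203798415
[ 0.5807 -0.4932  0.15  ]
[ 0.5901 -0.4846  0.075 ] [ 0.5811 -0.4921  0.085 ]
```

Request:
{"fn": "step_arm", "kwargs": {
  "series": [
    [[0.06, 0.04, -0.001, 0, -0.8], [0.06, 0.0837, -0.0025, -0.02, -0.8], [0.06, 0.0837, -0.0025, -0.06, -0.8], [0.06, 0.0837, -0.0025, -0.095, -0.8], [0.06, 0.0837, -0.0025, -0.115, -0.8], [0.06, 0.0837, -0.0025, -0.126, -0.8], [0.06, 0.0837, -0.0025, -0.129, -0.8], [0.06, 0.0837, -0.0025, -0.129, -0.8]]
  ]
}}

```text
clock: 12.08
position: [0.5797, -0.492, 0.1016]
ee_rot: [-3.141, -0.074, -0.003]
force: [-0.2, -0.1, 0.6]
width: 0.655
```

```bash
python3 - <<'E'
from h import *
o=observe();print(o['position'],o['joints'],o['force'])
shot('wrist','w10')
E
```

```text
[ 0.57967935 -0.49198793  0.10164885] [ 0.77103031  0.75704171 -0.25500229  1.28162955  0.19199625  1.12514532
 -1.02316473] [-0.2370645  -0.0730385   0.58836427]
```

View pics/w10.png

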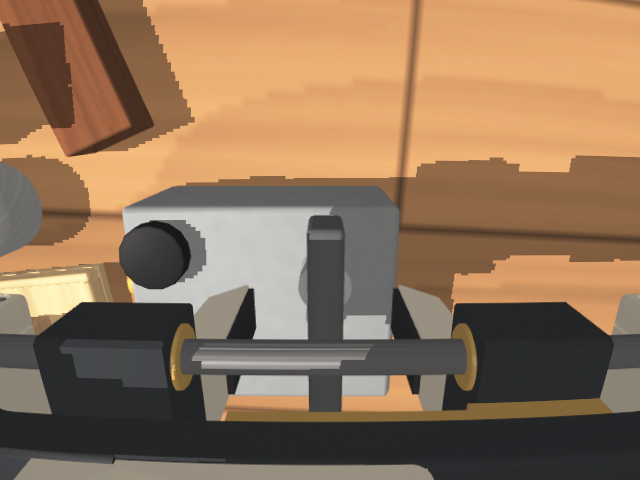

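Well centred: bar at (310..343,300), fingers at about 253 and 395. Closing.

Request:
{"fn": "step_arm", "kwargs": {
  "series": [
    [[0.0, 0, -0.0003, 0, 0], [0.0, 0, -0.0003, 0, 0], [0.0, 0, -0.0003, 0, 0], [0.0, 0, -0.0003, 0, 0], [0.0, 0, -0.0003, 0, 0], [0.0, 0, -0.0003, 0, 0], [0.0, 0, -0.0003, 0, 0], [0.0, 0, -0.0003, 0, 0], [0.0, 0, -0.0003, 0, 0], [0.0, 0, -0.0003, 0, 0]]
  ],
  "squeeze": 40
}}

```text
clock: 12.97
position: [0.5802, -0.4928, 0.1029]
ee_rot: [3.14, 0.074, 0.005]
force: [-0.4, -0.3, -0.2]
width: 0.154
```

Request:
{"fn": "step_arm", "kwargs": {
  "series": [
    [[0.0, 0, 0, 0, 0], [0.0, 0, 0, 0, 4], [0.0, 0, 0, 0, 8], [0.0, 0, 0, 0, 12], [0.0, 0, 0, 0, 16], [0.0, 0, 0, 0, 20], [0.0, 0, 0, 0, 24], [0.0, 0, 0, 0, 28], [0.0, 0, 0, 0, 31], [0.0, 0, 0, 0, 33], [0.0, 0, 0, 0, 33], [0.0, 0, 0, 0, 33]]
  ]
}}

```text
clock: 13.97
position: [0.5804, -0.4931, 0.1028]
ee_rot: [2.991, 0.961, 0.006]
force: [1.1, -1.7, 0.2]
width: 0.154
```

```bash
python3 - <<'E'
from h import *
o=observe();print(o['clock'],o['position'],o['force'],o['ft_torque'],o['width'],np.degrees(2*np.arctan2(o['ee_rot'][1],o['ee_rot'][0])))
shot('wrist','w11');shot('scene','s11')
c1=lambda tag,u,v:pix(tag,200+u/2.8,120+v/2.8)
crop('s11',200,80,480,300,2.8,'c18')
E
```

```text
13.9667 [ 0.58035151 -0.49308042  0.10284215] [ 1.11028349 -1.72930848  0.1916663 ] [-0.28896161 -0.2237169  -0.0656259 ] 0.1543802538304635 35.61383926888258
```

View pics/w11.png

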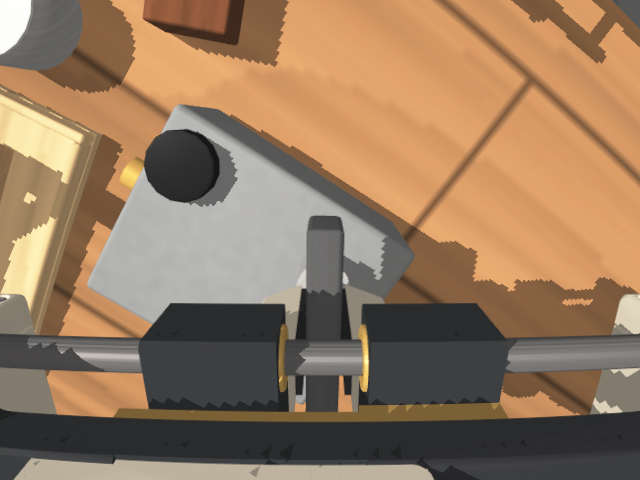

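View pics/c18.png

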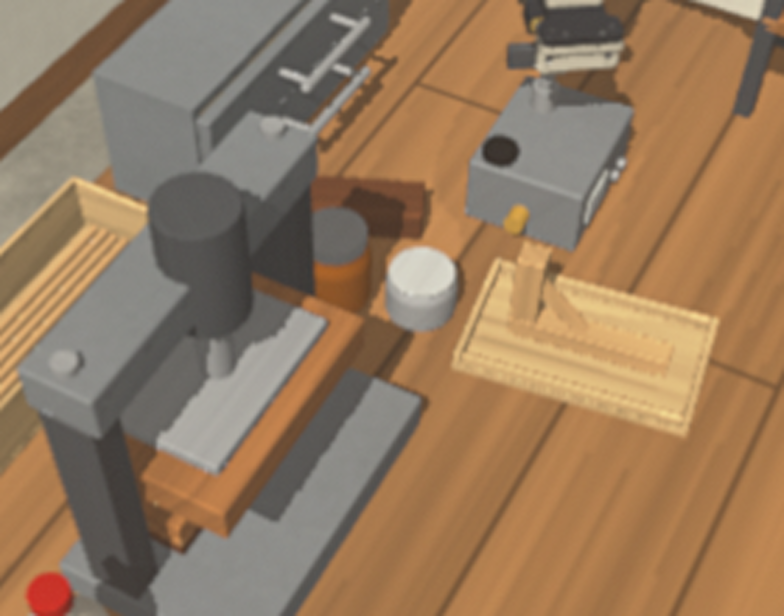

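The handle has turned with the jaws, 33° (0.576 rad). The head is sinking slowly, so I'll hold here.

Request:
{"fn": "step_arm", "kwargs": {
  "series": [
    [[0.0, 0, 0, 0, 0], [0.0, 0, 0, 0, 0], [0.0, 0, 0, 0, 0], [0.0, 0, 0, 0, 0], [0.0, 0, 0, 0, 0], [0.0, 0, 0, 0, 0], [0.0, 0, 0, 0, 0], [0.0, 0, 0, 0, 0], [0.0, 0, 0, 0, 0], [0.0, 0, 0, 0, 0], [0.0, 0, 0, 0, 0], [0.0, 0, 0, 0, 0], [0.0, 0, 0, 0, 0], [0.0, 0, 0, 0, 0], [0.0, 0, 0, 0, 0], [0.0, 0, 0, 0, 0], [0.0, 0, 0, 0, 0], [0.0, 0, 0, 0, 0]]
  ]
}}

```text
clock: 15.57
position: [0.5804, -0.4931, 0.1029]
ee_rot: [2.991, 0.961, 0.006]
force: [1.0, -0.8, 0.2]
width: 0.156
```

```bash
cat >> h.py <<'E'
def headz(tag):
    "median height of the head slab's wooden front strip, from depth (top camera)"
    p,im,d=load(tag); K=p['intrinsics']
    u,v=np.meshgrid(np.arange(640),np.arange(480));n=cv2.undistortPoints(np.stack([u,v],-1).reshape(-1,1,2).astype(float),K,p['distortion']).reshape(480,640,2)
    X=(np.dstack([n,np.ones((480,640))])*d[...,None])@att(p).T+p['position']
    m=(d>0)&(X[...,0]>.560)&(X[...,0]<.568)&(X[...,1]>-.06)&(X[...,1]<.09)&(X[...,2]>.05)
    return np.median(X[m][:,2]),m.sum()
E
python3 - <<'E'
from h import *
shot('top','t12');print(headz('top0'),headz('t6'),headz('t12'))
print(observe()['clock'])
E
```

```text
(np.float64(0.18393595536608465), np.int64(204)) (np.float64(0.18324733260317716), np.int64(191)) (np.float64(0.11505740040357981), np.int64(163))
15.6167
```

The head top is at 0.115 m (bed 40 + blank 40 + slab 35), so it rests on the blank. I'll hold three more rows, then close the valve to its stop.

Request:
{"fn": "step_arm", "kwargs": {
  "series": [
    [[0.0, 0, 0, 0, 0], [0.0, 0, 0, 0, 0], [0.0, 0, 0, 0, 0], [0.0, 0, 0, 0, -5], [0.0, 0, 0, 0, -10], [0.0, 0, 0, 0, -15], [0.0, 0, 0, 0, -20], [0.0, 0, 0, 0, -25], [0.0, 0, 0, 0, -29], [0.0, 0, 0, 0, -32], [0.0, 0, 0, 0, -33.5], [0.0, 0, 0, 0, -34.5], [0.0, 0, 0, 0, -34.5]]
  ]
}}

```text
clock: 16.7
position: [0.5802, -0.4928, 0.1029]
ee_rot: [3.14, 0.031, 0.004]
force: [-1.3, 0.7, 0.8]
width: 0.153
```

```bash
python3 - <<'E'
from h import *
o=observe();print(o['clock'],o['position'],o['force'],o['ft_torque'],o['width'],np.degrees(2*np.arctan2(o['ee_rot'][1],o['ee_rot'][0])))
shot('top','t13');print(headz('t13'))
E
```

```text
16.7 [ 0.58022081 -0.49283428  0.10286323] [-1.25270425  0.71448616  0.82420648] [0.08997551 0.16622723 0.17512839] 0.15268212245180493 1.1286737316099633
(np.float64(0.11459477003354013), np.int64(168))
```

Request:
{"fn": "step_arm", "kwargs": {
  "series": [
    [[0.0, 0, 0, 0, -1.5], [0.0, 0, 0, 0, -2.5], [0.0, 0, 0, 0, -2.5]]
  ]
}}

```text
clock: 17.0
position: [0.5802, -0.4928, 0.1028]
ee_rot: [3.14, -0.038, 0.004]
force: [-0.2, -0.7, 0.5]
width: 0.155
```

```bash
python3 - <<'E'
from h import *
o=observe();print(o['clock'],o['force'],o['ft_torque'],o['width'],np.degrees(2*np.arctan2(o['ee_rot'][1],o['ee_rot'][0])))
E
```

```text
17.0 [-0.21665595 -0.73260722  0.50659711] [-0.08927617  0.10148187  0.32151724] 0.15518531101601085 -1.3867822108689616
```

The torque rises to 0.32 N m, so the valve is on its stop. Opening and lifting.

Request:
{"fn": "step_arm", "kwargs": {
  "series": [
    [[0.05, 0, 0, 0, 0], [0.05, 0, 0, 0, 0], [0.05, 0, 0, 0, 0], [0.05, 0, 0, 0, 0], [0.05, 0, 0, 0, 0], [0.05, 0, 0, 0, 0], [0.05, 0, 0, 0.02, 0], [0.05, 0, 0, 0.06, 0], [0.05, -0.03, 0, 0.1, 2], [0.05, -0.06, 0, 0.135, 4], [0.05, -0.085, 0, 0.15, 4], [0.05, -0.085, 0, 0.15, 4], [0.05, -0.085, 0, 0.15, 4]]
  ]
}}

```text
clock: 18.08
position: [0.4939, -0.4946, 0.2558]
ee_rot: [3.136, 0.067, 0.008]
force: [1.2, -0.6, -0.5]
width: 0.543
```

```bash
python3 - <<'E'
from h import *
np.set_printoptions(precision=4,suppress=True)
o=observe();print(o['clock'],o['position'],o['joints'])
shot('wrist','w14');crop('w14',180,20,430,220,3,'c19')
E
```

```text
18.0833 [ 0.4939 -0.4946  0.2558] [ 0.8692  0.5456 -0.2725  1.2838  0.1453  1.3239 -0.9283]
```

View pics/c19.png

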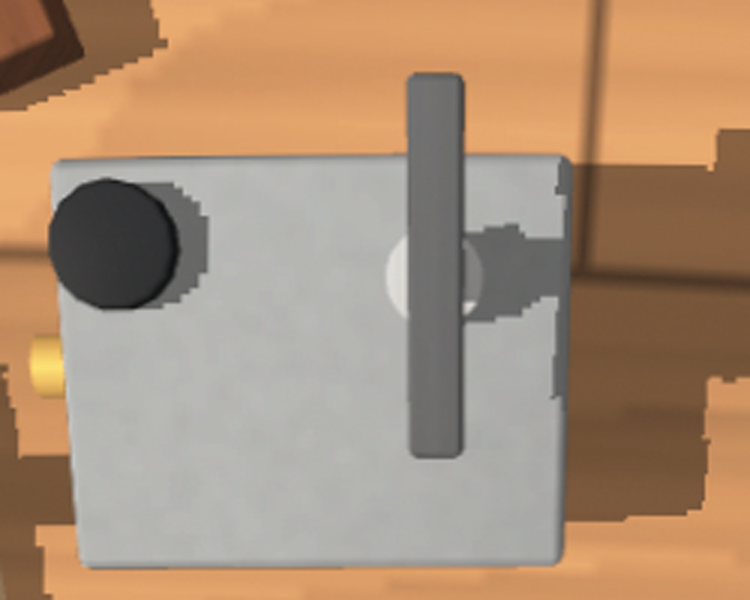

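The handle is back in line with its starting angle, so the valve is closed. Now to the sign, passing in front of the press. I plan to grip the hub with the tool yaw at about 96°, leaving the last joint room for a 167° turn.

Request:
{"fn": "step_arm", "kwargs": {
  "series": [
    [[0.05, -0.03, 0.02, 0.02, 0], [0.05, -0.055, 0.05, 0.04, 4], [0.05, -0.07, 0.085, 0.04, 9], [0.05, -0.08, 0.12, 0.04, 14], [0.05, -0.09, 0.16, 0.04, 20], [0.05, -0.094, 0.2, 0.04, 26], [0.05, -0.094, 0.24, 0.04, 32], [0.05, -0.094, 0.28, 0.04, 38], [0.05, -0.094, 0.32, 0.04, 44], [0.05, -0.094, 0.36, 0.04, 50], [0.05, -0.094, 0.4, 0.04, 56], [0.05, -0.094, 0.44, 0.04, 62], [0.05, -0.094, 0.48, 0.04, 68], [0.05, -0.094, 0.52, 0.04, 74], [0.05, -0.094, 0.56, 0.04, 80], [0.05, -0.094, 0.6, 0.04, 86], [0.05, -0.094, 0.64, 0.04, 92], [0.05, -0.09, 0.67, 0.04, 94], [0.05, -0.08, 0.69, 0.04, 94], [0.05, -0.07, 0.71, 0.04, 94]]
  ]
}}

```text
clock: 19.8
position: [0.4241, 0.2197, 0.2927]
ee_rot: [-2.084, -2.346, -0.005]
force: [0.9, -0.6, -0.1]
width: 0.545
```

```bash
python3 - <<'E'
from h import *
np.set_printoptions(precision=4,suppress=True)
o=observe();print(o['clock'],o['position'],o['joints'],np.degrees(2*np.arctan2(o['ee_rot'][1],o['ee_rot'][0])))
E
```

```text
19.8 [0.4241 0.2197 0.2927] [ 0.2126  0.2566 -0.9701  1.7299  0.217   1.2681 -0.6887] -263.2304746970372
```

Request:
{"fn": "step_arm", "kwargs": {
  "series": [
    [[0.05, 0.025, 0.025, -0.02, 0], [0.05, 0.05, 0.048, -0.04, 0], [0.05, 0.05, 0.048, -0.04, 0], [0.05, 0.05, 0.048, -0.04, 0]]
  ]
}}

```text
clock: 20.13
position: [0.473, 0.2695, 0.2493]
ee_rot: [-2.076, -2.346, 0.002]
force: [-0.5, 0.3, 0.4]
width: 0.547
```

```bash
python3 - <<'E'
from h import *
np.set_printoptions(precision=4,suppress=True)
o=observe();print(o['clock'],o['position'],o['joints'])
shot('wrist','w15');shot('scene','s15');crop('s15',180,330,360,470,4,'c20')
E
```

```text
20.1333 [0.473  0.2695 0.2493] [ 0.0554  0.4208 -0.9233  1.6534  0.3414  1.2443 -0.8157]
```

View pics/w15.png

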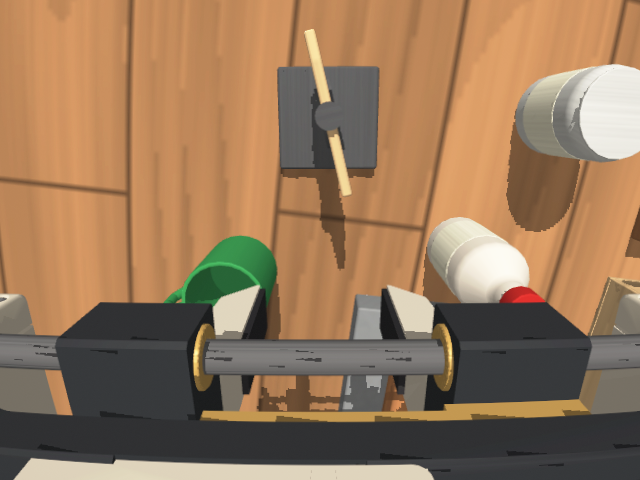

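View pics/c20.png

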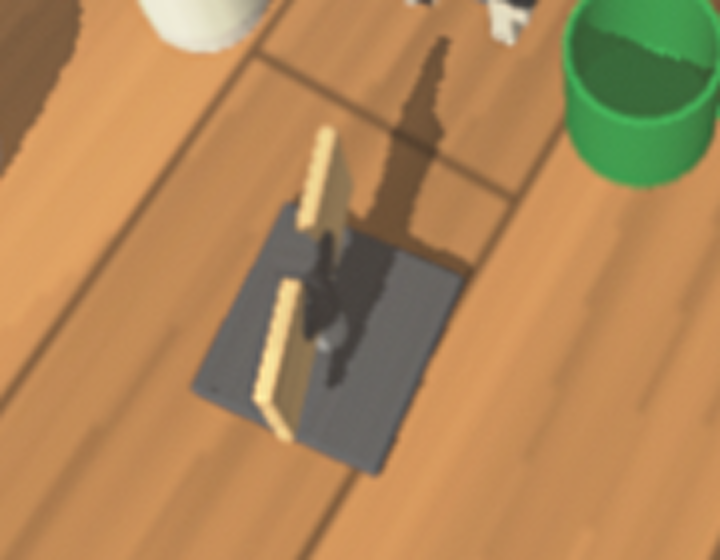

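```bash
python3 - <<'E'
from h import *
np.set_printoptions(precision=4,suppress=True)
print('hub',pix('w15',330,116,.135),pix('w15',330,116))
e=[pix('w15',310,30,.13),pix('w15',347,194,.13)];print('ends',e,np.mean(e,0),np.degrees(np.arctan2(*(e[0]-e[1])[[1,0]])), np.linalg.norm(e[0]-e[1]))
st=[pix('w15',u,v,.014) for u,v in((278,67),(379,68),(378,168),(280,167))];print(np.mean(st,0),[np.degrees(np.arctan2(*(a-b)[[1,0]])) for a,b in((st[0],st[3]),(st[1],st[2]))])
print('glue',pix('top0',218,219,.17)); print('can',pix('top0',168,196,.11)); print('mug',pix('top0',220+88/3.6,180+458/3.6,.09))
E
```

```text
hub [0.4661 0.3525 0.135 ] [0.4661 0.3525 0.1342]
ends [array([0.4453, 0.408 , 0.13  ]), array([0.486 , 0.2982, 0.13  ])] [0.4656 0.3531 0.13  ] 110.35904356774262 0.11709829369679732
[0.4662 0.3526 0.014 ] [np.float64(96.78505194102289), np.float64(98.31222577980844)]
glue [0.6221 0.2284 0.17  ]
can [0.6919 0.3818 0.11  ]
mug [0.3899 0.1695 0.09  ]
```

The hub is at about (0.466, 0.351) and the plate is 12.8° anticlockwise of the stand, so it needs about 167° more. Descending over the hub.

Request:
{"fn": "step_arm", "kwargs": {
  "series": [
    [[0.05, -0.003, 0.035, 0, 0], [0.05, -0.007, 0.07, 0, 0], [0.05, -0.007, 0.0815, -0.02, 0], [0.05, -0.007, 0.0815, -0.06, 0], [0.05, -0.007, 0.0815, -0.1, 0], [0.05, -0.007, 0.0815, -0.13, 0], [0.05, -0.007, 0.0815, -0.148, 0], [0.05, -0.007, 0.0815, -0.156, 0], [0.05, -0.007, 0.0815, -0.156, 0], [0.05, -0.007, 0.0815, -0.156, 0]]
  ]
}}

```text
clock: 21.07
position: [0.4665, 0.3502, 0.0978]
ee_rot: [-2.081, -2.347, -0.006]
force: [0.2, -0.4, 0.3]
width: 0.545
```

```bash
python3 - <<'E'
from h import *
np.set_printoptions(precision=4,suppress=True)
o=observe();print(o['clock'],o['position'],o['joints'],o['force'])
shot('wrist','w16')
E
```

```text
21.0667 [0.4665 0.3502 0.0978] [-0.178   0.621  -0.8207  1.7586  0.5271  0.993  -1.0816] [ 0.2477 -0.4137  0.3376]
```

View pics/w16.png

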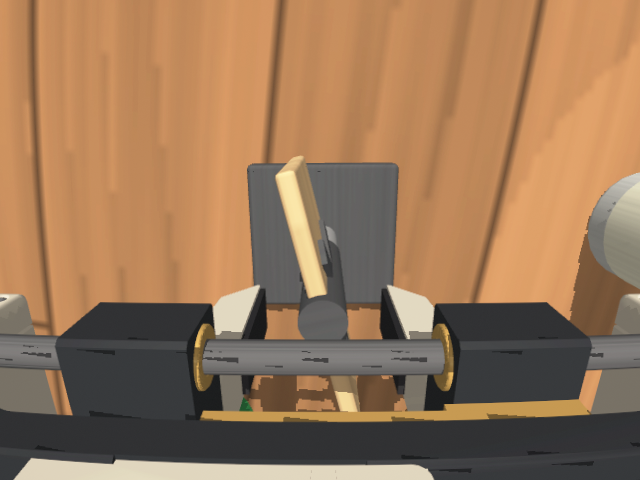

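The hub is between the fingers at (323,320). The last joint has room to spare, so I'll align with the plate (+13°) and grip.

Request:
{"fn": "step_arm", "kwargs": {
  "series": [
    [[0.05, 0, 0.001, -0.003, 6], [0.05, 0, 0.001, -0.003, 13], [0.0, 0, 0.001, -0.003, 13], [0.0, 0, 0.001, -0.003, 13], [0.0, 0, 0.001, -0.003, 13], [0.0, 0, 0.001, -0.003, 13], [0.0, 0, 0.001, -0.003, 13], [0.0, 0, 0.001, -0.003, 13], [0.0, 0, 0.001, -0.003, 13], [0.0, 0, 0.001, -0.003, 13]]
  ],
  "squeeze": 25
}}

```text
clock: 21.95
position: [0.4665, 0.3515, 0.0955]
ee_rot: [-1.802, -2.567, -0.006]
force: [-0.9, -2.9, 5.6]
width: 0.209
```

Gripped at about 20 mm, which matches the hub. Turning anticlockwise.

Request:
{"fn": "step_arm", "kwargs": {
  "series": [
    [[0.0, 0, 0, 0, 6], [0.0, 0, 0, 0, 12], [0.0, 0, 0, 0, 18], [0.0, 0, 0, 0, 24], [0.0, 0, 0, 0, 30], [0.0, 0, 0, 0, 36], [0.0, 0, 0, 0, 42], [0.0, 0, 0, 0, 48], [0.0, 0, 0, 0, 54], [0.0, 0, 0, 0, 60], [0.0, 0, 0, 0, 66], [0.0, 0, 0, 0, 72], [0.0, 0, 0, 0, 78], [0.0, 0, 0, 0, 84], [0.0, 0, 0, 0, 88], [0.0, 0, 0, 0, 90], [0.0, 0, 0, 0, 90]]
  ]
}}

```text
clock: 23.37
position: [0.467, 0.3529, 0.0956]
ee_rot: [0.542, -3.089, -0.003]
force: [2.7, 6.3, -3.3]
width: 0.209
```

```bash
python3 - <<'E'
from h import *
np.set_printoptions(precision=4,suppress=True)
o=observe();print(o['clock'],o['position'],o['joints'],o['force'],o['ft_torque'],np.degrees(2*np.arctan2(o['ee_rot'][1],o['ee_rot'][0])))
shot('wrist','w17')
E
```

```text
23.3667 [0.467  0.3529 0.0956] [-0.0037  0.8141 -1.2003  1.7345  0.812   1.1901  0.4833] [ 2.6707  6.2706 -3.256 ] [ 1.2544 -0.6862  0.0352] -160.0798138406541
```

View pics/w17.png

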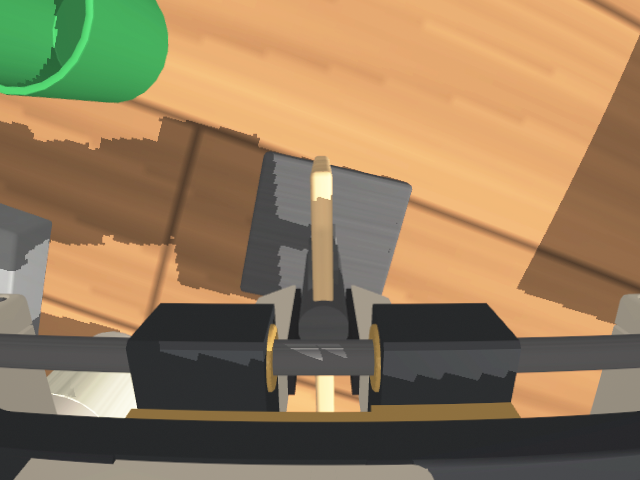

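The plate turned 90° with the jaws: the plate is still aligned between them. Joint 3 is close to its -1.27 limit, so I'll release, turn the tool back 180° and regrip for the rest.

Request:
{"fn": "step_arm", "kwargs": {
  "series": [
    [[0.05, 0, 0, 0, 0], [0.05, 0, 0, 0, 0], [0.05, 0, 0, 0, 0], [0.05, 0, 0, 0, 0], [0.05, 0, 0, 0, 0], [0.05, 0, 0, 0.02, 0], [0.05, 0, 0, 0.05, 0], [0.05, 0, 0, 0.06, -7], [0.05, 0, 0, 0.06, -14], [0.05, 0, 0, 0.06, -21], [0.05, 0, 0, 0.06, -28], [0.05, 0, 0, 0.06, -35], [0.05, 0, 0, 0.06, -42], [0.05, 0, 0, 0.06, -49], [0.05, 0, 0, 0.06, -56], [0.05, 0, 0, 0.06, -63], [0.05, 0, 0, 0.06, -70], [0.05, 0, 0, 0.06, -77], [0.05, 0, 0, 0.06, -84], [0.05, 0, 0, 0.06, -90]]
  ]
}}

```text
clock: 25.08
position: [0.4668, 0.3528, 0.1557]
ee_rot: [-1.813, -2.562, -0.008]
force: [0.8, 0.1, -0.0]
width: 0.546
```

```bash
python3 - <<'E'
from h import *
np.set_printoptions(precision=4,suppress=True)
o=observe();print(o['clock'],o['position'],o['joints'],o['force'],np.degrees(2*np.arctan2(o['ee_rot'][1],o['ee_rot'][0])))
E
```

```text
25.0833 [0.4668 0.3528 0.1557] [-0.1608  0.5601 -0.8501  1.6932  0.462   1.097  -0.8104] [ 0.8349  0.1149 -0.0168] -250.5745077254494
```

Request:
{"fn": "step_arm", "kwargs": {
  "series": [
    [[0.05, 0, 0, 0, -7], [0.05, 0, 0, 0, -14], [0.05, 0, 0, 0, -21], [0.05, 0, 0, 0, -28], [0.05, 0, 0, 0, -35], [0.05, 0, 0, 0, -42], [0.05, 0, 0, 0, -49], [0.05, 0, 0, 0, -56], [0.05, 0, 0, 0, -63], [0.05, 0, 0, 0, -70], [0.05, 0, 0, 0, -77], [0.05, 0, 0, 0, -84], [0.05, 0, 0, 0, -89.5], [0.05, 0, 0, 0, -89.5], [0.05, 0, 0, 0, -89.5]]
  ]
}}

```text
clock: 26.33
position: [0.4666, 0.3529, 0.1558]
ee_rot: [3.091, 0.548, 0.008]
force: [0.5, -0.5, -1.0]
width: 0.543
```

```bash
python3 - <<'E'
from h import *
np.set_printoptions(precision=4,suppress=True)
o=observe();print(o['clock'],o['position'],o['joints'],o['force'],np.degrees(2*np.arctan2(o['ee_rot'][1],o['ee_rot'][0])))
shot('wrist','w18')
E
```

```text
26.3333 [0.4666 0.3529 0.1558] [-0.4077  0.4626 -0.4699  1.7135  0.2451  1.0202 -2.1833] [ 0.4811 -0.5318 -1.032 ] 20.1178642897908
```

View pics/w18.png

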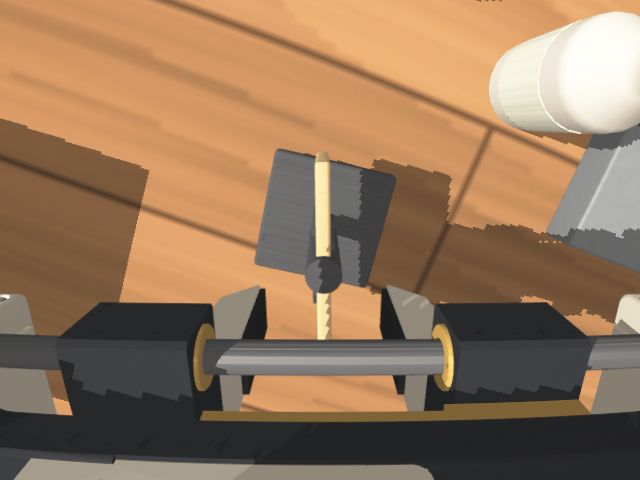

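The tool is aligned with the plate and the hub is at (324,274). Lowering and gripping again.

Request:
{"fn": "step_arm", "kwargs": {
  "series": [
    [[0.05, 0, -0.001, -0.02, 0], [0.05, 0, -0.001, -0.045, 0], [0.05, 0, -0.001, -0.058, 0], [0.05, 0, -0.001, -0.06, 0], [0.0, 0, -0.001, -0.06, 0], [0.0, 0, -0.001, -0.06, 0], [0.0, 0, -0.001, -0.06, 0], [0.0, 0, -0.001, -0.06, 0], [0.0, 0, -0.001, -0.06, 0], [0.0, 0, -0.001, -0.06, 0], [0.0, 0, -0.001, -0.06, 0], [0.0, 0, -0.001, -0.06, 0]]
  ]
}}

```text
clock: 27.38
position: [0.4669, 0.3527, 0.0965]
ee_rot: [3.092, 0.55, 0.01]
force: [0.6, 1.6, 5.8]
width: 0.208
```

Request:
{"fn": "step_arm", "kwargs": {
  "series": [
    [[0.0, 0, 0, 0, 6], [0.0, 0, 0, 0, 12], [0.0, 0, 0, 0, 18], [0.0, 0, 0, 0, 24], [0.0, 0, 0, 0, 30], [0.0, 0, 0, 0, 36], [0.0, 0, 0, 0, 42], [0.0, 0, 0, 0, 48], [0.0, 0, 0, 0, 54], [0.0, 0, 0, 0, 60], [0.0, 0, 0, 0, 66], [0.0, 0, 0, 0, 71], [0.0, 0, 0, 0, 74], [0.0, 0, 0, 0, 76], [0.0, 0, 0, 0, 76]]
  ]
}}

```text
clock: 28.63
position: [0.4661, 0.3533, 0.0966]
ee_rot: [-2.093, -2.337, -0.009]
force: [-3.3, 1.9, 2.0]
width: 0.21
```

```bash
python3 - <<'E'
from h import *
np.set_printoptions(precision=4,suppress=True)
o=observe();print(o['clock'],o['position'],o['joints'],o['force'],o['ft_torque'],o['width'],np.degrees(2*np.arctan2(o['ee_rot'][1],o['ee_rot'][0])))
shot('wrist','w19')
E
```

```text
28.6333 [0.4661 0.3533 0.0966] [-0.2038  0.6121 -0.7859  1.7589  0.5059  0.9794 -1.0772] [-3.3386  1.8813  1.9574] [0.4492 0.6412 0.0441] 0.21045591253749485 -263.6962394080123
```

View pics/w19.png

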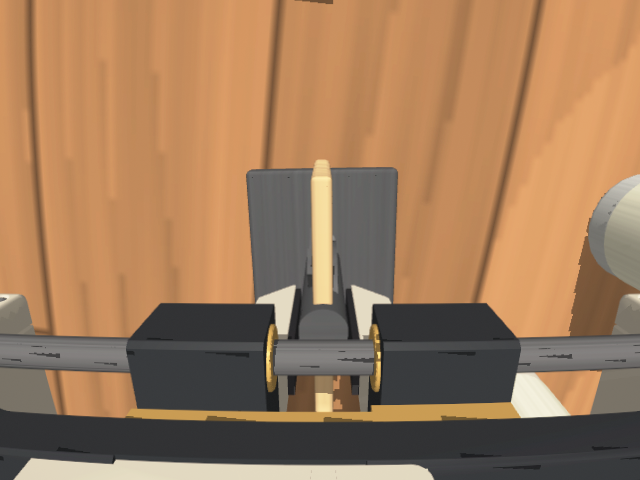

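The plate is nearly parallel to the stand. I'll nudge on to the stop.

Request:
{"fn": "step_arm", "kwargs": {
  "series": [
    [[0.0, 0, 0, 0, 1.5], [0.0, 0, 0, 0, 3], [0.0, 0, 0, 0, 4], [0.0, 0, 0, 0, 4]]
  ]
}}

```text
clock: 29.02
position: [0.466, 0.3531, 0.0965]
ee_rot: [-2.011, -2.407, -0.008]
force: [-2.2, 0.6, 3.2]
width: 0.21
```

```bash
python3 - <<'E'
from h import *
np.set_printoptions(precision=4,suppress=True)
o=observe();print(o['clock'],o['force'],o['ft_torque'],np.degrees(2*np.arctan2(o['ee_rot'][1],o['ee_rot'][0])))
E
```

```text
29.0167 [-2.2336  0.6187  3.2352] [ 0.1819  0.4447 -0.2015] -259.76468527991466
```

The torque has risen to 0.2 N m, so the sign is on its stop. I'll release, lift clear and check everything.

Request:
{"fn": "step_arm", "kwargs": {
  "series": [
    [[0.05, 0, 0, 0, 0], [0.05, 0, 0, 0, 0], [0.05, 0, 0, 0, 0], [0.05, 0, 0, 0, 0], [0.05, 0, 0, 0, 0], [0.05, 0, 0, 0.03, 0], [0.05, 0, 0, 0.07, 0], [0.05, 0, 0, 0.11, 0], [0.05, 0, -0.03, 0.15, 0], [0.05, -0.03, -0.06, 0.17, 0], [0.05, -0.065, -0.08, 0.18, 0], [0.05, -0.08, -0.1, 0.18, 0], [0.05, -0.1, -0.13, 0.18, 0], [0.05, -0.1, -0.13, 0.18, 0], [0.05, -0.1, -0.13, 0.18, 0]]
  ]
}}

```text
clock: 30.27
position: [0.3659, 0.221, 0.2769]
ee_rot: [-2.017, -2.406, -0.007]
force: [0.5, -0.3, 0.5]
width: 0.544
```

```bash
python3 - <<'E'
from h import *
np.set_printoptions(precision=4,suppress=True)
o=observe();print(o['clock'],o['position'],o['joints'],o['force'])
shot('wrist','w20');shot('scene','s20');shot('top','t20');print(headz('t20'))
crop('t20',130,160,530,350,2,'c21');crop('s20',180,330,340,470,4,'c22')
E
```

```text
30.2667 [0.3659 0.221  0.2769] [ 0.2352  0.1589 -0.994   1.8567  0.1406  1.1968 -0.6289] [ 0.4831 -0.2865  0.4855]
(np.float64(0.11500319277086013), np.int64(167))
```

View pics/s20.png

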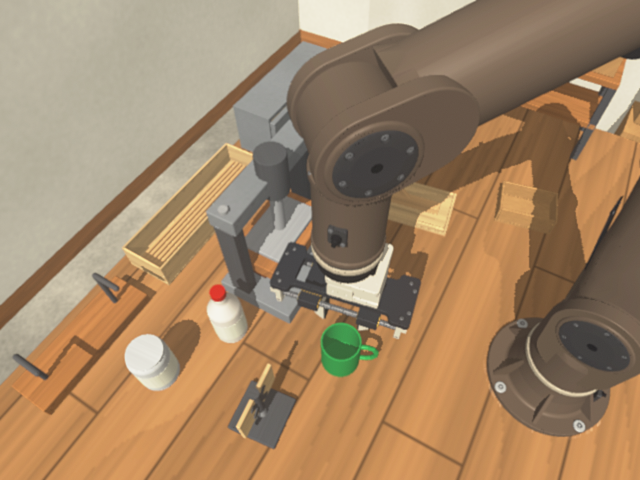

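View pics/c21.png

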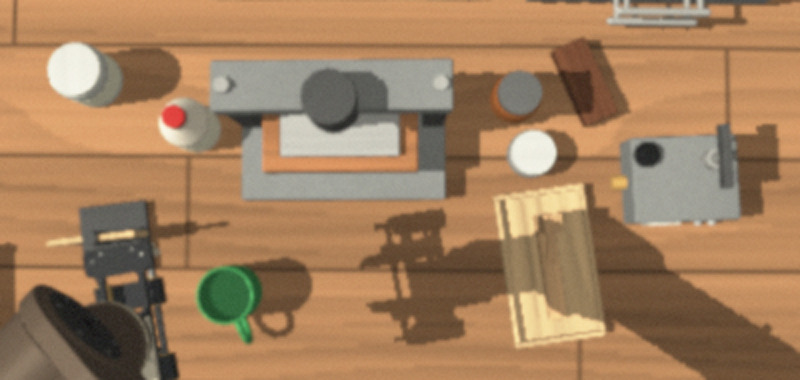

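View pics/c22.png

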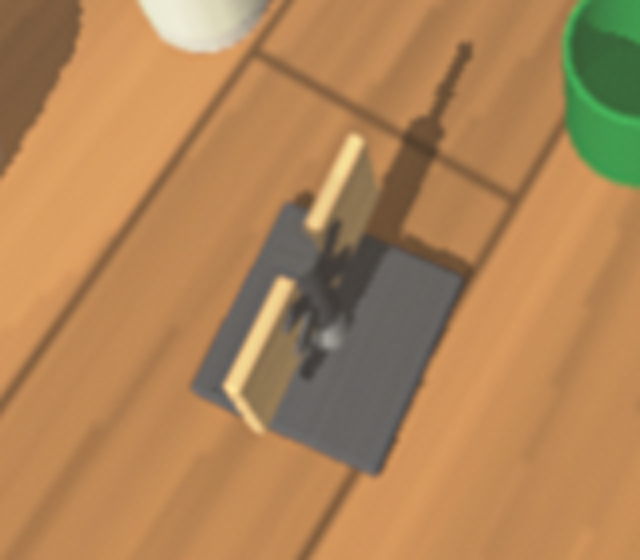

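View pics/w20.png

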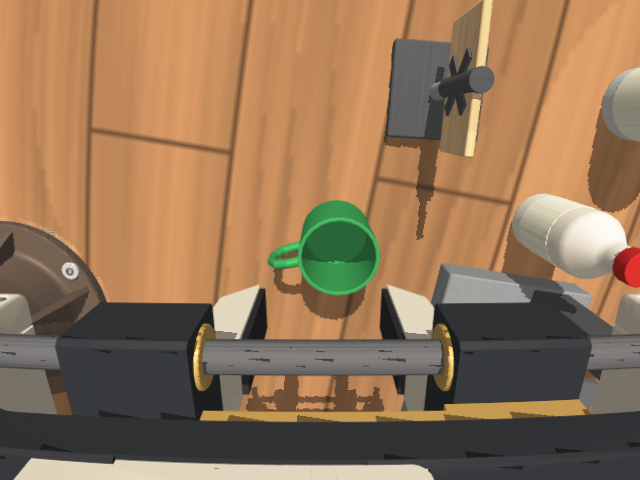

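All the checks agree: the cross faces the robot side with the plate parallel to the stand, the head is at 0.115 m, the valve bar is back at its start angle, and the bystanders have not moved. Handing in.

```bash
python3 - <<'E'
from h import *
print(arm.sign_off())
E
```

```text
the job is handed in; nothing more can be done
None
```

The whole job is done and handed in at about 30 s of the 72 s allowed; `sign_off` reports no verdict.

- **Prop:** I drew it out level from under the head and set it upright on its foot in the tray. A picture after release showed it flat and clear of the walls.
- **Valve and head:** I opened the valve 33° (0.58 rad). The head sank by itself about 0.069 m in roughly 2 s, averaging about 0.03 m/s, somewhat faster than the 0.021 m/s the description gives for that opening. It came to rest with its top at 0.115 m, which matches bed plus blank plus slab. I then closed the valve against its stop (torque rose to 0.32 N m), and the bar is back at its starting angle.
- **Sign:** I turned it anticlockwise to its stop in two grips, because joint 3 came close to its limit during the first. The cross now shows on the side where the disc was, and the plate is parallel to the stand.
- **Last pictures:** The mug, glue bottle and other bench items look unmoved, and the arm is clear of everything. The blank lies under the head and I only checked it through the head's final height. In the final top view the arm's shadow covered the prop, so its last clear check was after release.

**Two things disagreed with the description or my first measurements:**
- **Fingertips:** They end about 20 mm behind the reported TCP, not 14 mm ahead of it. My first grasp closed just above the prop without touching it, and I lowered every later grip to suit.
- **Tray position:** An early wrist picture put the tray about 10 mm off the other two cameras. That was well within the room available in the tray.

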